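# Close the dice-polishing barrel: draw its lid down level with four screws, crosswise

### The job

Close the dice-polishing barrel: tighten the four brass bar-head screws of its steel lid clockwise, crisscross and a little at a time, so that the lid goes down level and never cocks. First give each of the four about an eighth of a turn, going next to the diagonally opposite screw and then to the other pair; then go crosswise once more until every screw is firm at about 0.5 N m, forcing none past 0.75 N m. Leave the tray and the tools on the counter where they lie.

Things in the scene. Friction and masses are not known exactly. Their poses are not given: they have to be found in the camera images.
- barrel: Polishing barrel fixed on the counter, upright: round teal drum 132 mm across with two black rubber tyres and, on top, a square steel flange 144 x 144 mm, upper face 120 mm above the counter. Origin: centre of its underside; z up, x and y along the flange's sides. Under the lid lies a black rubber gasket with a soft lip over a firm body; its wear is hidden.
- lid: Square steel lid 144 x 144 x 16 mm, brass knob 24 mm wide, 18 mm high in its middle. Origin: centre of underside; z its normal. It can only sink and tilt; the gasket's lip lifts it against the screws' washers. It sinks 0.9 to 2.1 mm (hidden) to the firm gasket. One corner down by an eighth turn tilts it 0.007 rad, two neighbours 0.0096, two diagonal corners 0; over 0.0085 is cocked.
- screw_a: Brass screw at barrel x +52, y +52 mm, diagonal to screw_c. Origin: on its axis, underside of its washer (28 mm wide, 4 mm thick) on the lid's top face, about 141 mm above the counter. Above it a neck 9 mm thick, then the bar head to grip from above: 40 mm long along the body's x, 12 mm thick along y, from 16 to 38 mm over the origin. All four screws are alike; bars start at any yaw.
- screw_b: Like screw_a, at barrel x +52, y -52 mm, diagonal to screw_d. Clockwise from above (yaw falling) tightens; quick multi-start thread: a screw sinks 1.25 mm per rad and stays where it is left. Turning torque: 0.08 N m when free, about 0.1 over the soft lip; once its corner bears on the firm gasket it climbs by roughly 1.4 N m per rad. The four need the same depth within about 0.2 rad.
- screw_c: Like screw_a, at barrel x -52, y -52 mm, diagonal to screw_a. Read the torque while it turns or after a slow creep of 0.03 rad: when a quick turn stops, the arm springs back and reads 0.2 to 0.3 N m too low. Clamping force in N = (torque in N m - 0.08) / 0.0059: firm, 0.5 N m, is 70 N; 45 to 115 N are right, over 130 N crushes the gasket. Tightening the others changes it by up to a third.
- screw_d: Like screw_a, at barrel x -52, y +52 mm, diagonal to screw_b.
- dice_tray: Loose walnut tray 150 x 110 x 26 mm with four finished dice, a bystander. Origin: centre of its underside.
- magnifier: Loose brass magnifier, lens 86 mm across, walnut handle 85 mm long towards its -x, 13 mm high, a bystander. Origin: under the lens' centre.
- pip_drill: Loose steel pip drill, 133 mm long along its x, 17 mm thick, bit towards +x, a bystander. Origin: on the counter near its middle.
- burnisher: Loose agate burnisher with walnut handle, 135 mm long along its x, 18 mm thick, a bystander. Origin: on the counter near its middle.
Not all that is in view belongs to the job. Leave any orange or red look-alike of the barrel alone.

How it is judged:
By the outcome, as a careful person would: the job done as asked, in the order asked, and still so for the second after the job is handed in, with the robot touching nothing.
It also fails if it takes over 72 s, if anything falls off the work surface, if the arm or the gripper's body presses on something with over 40 N, if the wrist force passes 120 N, or if a joint passes its speed limit or range.

### The arm

A 6-joint arm with a two-finger parallel gripper is mounted at the origin on the work surface. World frame = base frame: x ahead of the robot, y to its left, z up, the work surface at z = 0. Lengths are in mm, angles in rad, forces in N, time in s.
With the tool pointing down it reaches from about 350 to 975 mm from the base axis. Payload 7.1 kg.
Tool frame: the origin (TCP) lies between the finger pads; the fingertips stand 8 mm ahead of it and the grasp point (between the pads) lies 11 mm behind it; x points along the fingers, y is the direction in which the jaws open and shut, and the axes are right-handed (so a half turn about x gives the same grasp; the last joint's range is limited). The gripper opens to 88 mm and grips with 3 to 60 N. Pads are 20 mm wide; open, the fingers measure 115 mm over their backs; the gripper's body (75 mm by 178 mm) begins 61 mm behind the grasp point.
Start: joints at [-1.198, 0.423, 1.63, -0, 1.089, -0.019], TCP at [238.674, -577.616, 230.675] pointing down, gripper open.
Joint ranges: [-3, 3], [-0.9, 2.11], [0.09, 2.58], [-1.31, 4.45], [0.11, 2.69], [-2.54, 2.54]. Speed limits (rad/s): [2.39, 2.39, 3.01, 3.14, 3.14, 3.14].

### API

Orientations are given as a rotation vector (axis times angle).
In Python, from workcell import ctrl gives the robot as it stands.
- The arm moves only by the tool apply_moves, never from a script. Its argument "increments" is a list of rows, each an object with "gripper": the opening in per cent of the stroke, from 0 (shut) to 100 (fully open); "delta_pos": the shift along the tool's x, y, z in cm, a list of three; "dr": the turn, a rotation vector about the tool's x, y, z in rad, a list of three. In form: [{"gripper": gripper, "delta_pos": [dx, dy, dz], "dr": [ax, ay, az]}, ...]. A call has exactly 5 rows; each row shifts and turns the commanded pose from where the row before left it, along the tool's axes as they then stand; what a row does not reach is not made up. A row lasts 1/12 s, in which the tool goes at most 41.7 mm and 7.16 degrees, less where a joint would pass 70% of its speed; a pose out of reach is approached as far as the arm can. A call with a gripper value outside its range is refused whole. The fingers move at their own pace and stop on an object; the grip force is fixed at half the most. Time passes only in rows, so rows that do not move let the fingers close, or fill a call up. It gives the time, the measured TCP pose, the force and the opening at its end, in the units of the state.
- ctrl.get_obs(): the state, without advancing time (a new reading comes with each control period).
- ctrl.get_image(name): name is "side" or "top"; returns a dict with "img" (400x640x3 uint8, red, green, blue), "range_z" (400x640 float32, mm along the optical axis (not along the pixel's ray), 0 where there is no reading), "mtx" (3x3 intrinsics, pixels), "k1" (the pictures are not rectified: a ray, as slopes to the right and down, at radius r is drawn at 1 + k1 r^2 times it, then the intrinsics apply), "rvec" (rotation vector, rad) and "tvec" (3), from world to camera coordinates, as OpenCV has them. Camera axes: x right, y down, z forward; pixel columns grow to the right and rows downward; lengths in mm; the calibration is good to about 2 mm. A picture is of the moment at which its call begins.
- ctrl.close_job(): hands the job in, once; it reports no verdict.
The state is a dict: "t": time; "qpos": joint angles; "qvel": joint speeds; "joint_torque": joint torques, N m; "ee_pos": TCP position; "orientation": TCP orientation; "ft_force": force on the tool from outside, world axes, zero at the start; "moment": the same for the moment, N m; "width": finger opening in mm.
Only numpy, scipy, OpenCV 4.12 (cv2) and the standard library are available. Lean on these libraries where they do the work, as an engineer would, in place of code of your own. Each camera call takes 0.05 s, during which the arm holds its last target. There are 200 camera calls.

## Working session

There is one attempt and no reset: what is moved stays moved. The work goes in short steps, Python scripts to look and compute and a tool call to move; the robot and the scene stay as the last step left them, time stands still between calls to the robot, and variables do not carry over. Pictures are saved under pics/ and viewed, about 8 in all and at most 12, crops included, and the job is handed in when it is done.

Besides the shell and the picture viewer there is one more tool, called after "Emit:" by a JSON object that holds its "api" and its "payload". apply_moves: Moves the arm, as the interface text tells. Its arguments: {"type":"object","properties":{"increments":{"type":"array","items":{"type":"object","properties":{"gripper":{"type":"number"},"delta_pos":{"type":"array","items":{"type":"number"}},"dr":{"type":"array","items":{"type":"number"}}}}}},"required":["increments"]}

```bash
ls; mkdir -p pics
cat > h.py <<'E'
import numpy as np, cv2
from workcell import ctrl
from scipy.spatial.transform import Rotation as R
def cam(n):
    d=ctrl.get_image(n); d['R']=cv2.Rodrigues(np.array(d['rvec'],float))[0]; d['t']=np.array(d['tvec'],float).ravel(); return d
def slopes(d,uv):
    uv=np.atleast_2d(np.array(uv,float)); K=np.array(d['mtx'])
    return cv2.undistortPoints(uv.reshape(-1,1,2),K,np.array([d['k1'],0,0,0.])).reshape(-1,2)
def ray(d,uv):
    s=slopes(d,uv); v=np.c_[s,np.ones(len(s))]@d['R']; return -d['R'].T@d['t'],v
def onplane(d,uv,z):
    c,v=ray(d,uv); return c+v*((z-c[2])/v[:,2])[:,None]
def cloud(d):
    h,w=d['range_z'].shape; u,v=np.meshgrid(np.arange(w),np.arange(h))
    s=slopes(d,np.c_[u.ravel(),v.ravel()]); z=d['range_z'].ravel()
    P=np.c_[s*z[:,None],z]; return ((P-d['t'])@d['R']).reshape(h,w,3)
E
python3 - <<'E'
from h import *
o=ctrl.get_obs()
print({k:np.round(v,3) for k,v in o.items()})
for n in('side','top'):
    d=cam(n); cv2.imwrite(f'pics/{n}0.png',d['img'][:,:,::-1]); np.savez(f'{n}0.npz',**d)
    print(n,d['mtx'],d['k1'],-d['R'].T@d['t'],d['R'][2],(d['range_z']>0).mean())
E
```

```text
pics
{'t': np.float64(0.0), 'qpos': array([-1.198,  0.424,  1.631, -0.   ,  1.089, -0.019]), 'qvel': array([-0.001,  0.   ,  0.001, -0.   , -0.001, -0.   ]), 'joint_torque': array([-2.0000e-03, -5.4464e+01, -2.7366e+01,  6.4000e-02,  2.3000e-02,
       -0.0000e+00]), 'ee_pos': array([ 238.488, -577.109,  229.885]), 'orientation': array([ 2.007,  0.4  , -2.007]), 'ft_force': array([-0.134,  0.232, -0.406]), 'moment': array([ 0.008, -0.01 ,  0.03 ]), 'width': np.float64(87.764)}
side [[386.12357705   0.         317.47489631]
 [  0.         386.12357705 199.66462394]
 [  0.           0.           1.        ]] -0.03875912496810094 [1288.91412287  153.96969043  957.41053498] [-0.61354014 -0.13904511 -0.77732551] 0.9961875
top [[385.41781047   0.         318.05385162]
 [  0.         385.41781047 200.91859769]
 [  0.           0.           1.        ]] -0.05092892577735936 [ 424.86139629   20.18426903 1003.21074825] [ 0.19627447  0.00141158 -0.98054798] 0.99612109375
```

View pics/side0.png

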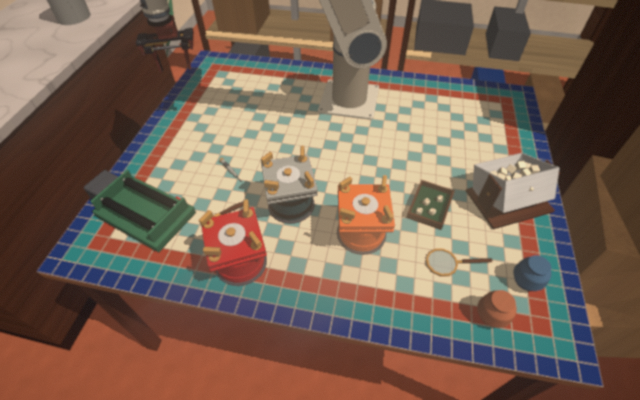

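View pics/top0.png

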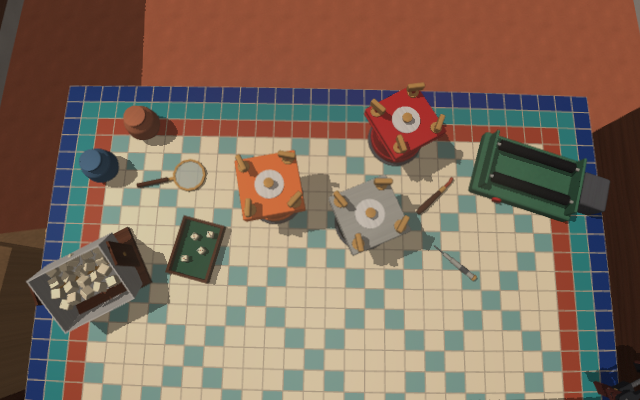

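The steel lid is the grey one: top view around (370,215), side view around (290,180). The orange and red lids are look-alikes. Next I measure the bars from both views.

```bash
cat > meas.py <<'E'
from h import *
def bars(d,c0,verbose=True):
    P=cloud(d); img=d['img']; hsv=cv2.cvtColor(img,cv2.COLOR_RGB2HSV)
    near=np.hypot(P[...,0]-c0[0],P[...,1]-c0[1])<115
    m=(near&(P[...,2]>168)&(P[...,2]<195)).astype(np.uint8)
    n,l,st,ce=cv2.connectedComponentsWithStats(m)
    out=[]
    for i in range(1,n):
        if st[i,4]<15: continue
        p=P[l==i]; zt=np.percentile(p[:,2],80)
        rect=cv2.minAreaRect(p[:,:2].astype(np.float32))
        q=p[:,:2]-p[:,:2].mean(0); w,v=np.linalg.eigh(q.T@q); a=v[:,1]
        out.append((rect[0],zt,np.arctan2(a[1],a[0])%np.pi))
        print(len(p),'rect',np.round(rect[0],1),np.round(rect[1],1),'ztop',round(zt,1),'yaw %.3f'%out[-1][2],'px',np.round(ce[i]))
    return out
E
python3 - <<'E'
from meas import *
for n in('top','side'):
    d=dict(np.load(n+'0.npz')); P=cloud(d)
    px=(352,232) if n=='top' else (280,190)
    print(n,P[px[1],px[0]])
    c0=P[213,370] if n=='top' else c0
    print('knob',c0); bars(d,c0)
    # lid top
    near=np.hypot(P[...,0]-c0[0],P[...,1]-c0[1])<120
    hsv=cv2.cvtColor(d['img'],cv2.COLOR_RGB2HSV)
    m=near&(P[...,2]>130)&(P[...,2]<150); p=P[m]
    r=cv2.minAreaRect(p[:,:2].astype(np.float32)); A=np.c_[p[:,:2]-r[0],np.ones(len(p))]
    print('lid',r,np.median(p[:,2]),len(p),np.linalg.lstsq(A,p[:,2],rcond=None)[0])
    m=near&(P[...,2]>152)&(P[...,2]<164)&(np.hypot(P[...,0]-c0[0],P[...,1]-c0[1])<25); print('knob',P[m].mean(0),m.sum())
E
python3 - <<'E'
import cv2
a=cv2.imread('pics/top0.png')[165:265,320:450]; b=cv2.imread('pics/side0.png')[135:235,240:340]
a=cv2.resize(a,None,fx=3.2,fy=3.2,interpolation=cv2.INTER_CUBIC);b=cv2.resize(b,None,fx=3.2,fy=3.2,interpolation=cv2.INTER_CUBIC)
cv2.imwrite('pics/crop0.png',cv2.hconcat([a,b]))
E
```

```text
top [527.79544584 -56.2758671  141.04454671]
knob [569.02329203 -94.73722676 157.95667532]
107 rect [ 640. -120.] [37.8 11.7] ztop 180.3 yaw 1.591 px [382. 180.]
109 rect [598.6 -28.1] [39.7 12.8] ztop 180.3 yaw 0.681 px [341. 198.]
111 rect [ 544.8 -162.8] [12.2 39.5] ztop 180.2 yaw 2.643 px [402. 223.]
100 rect [502.9 -69.5] [38.9 12.1] ztop 180.0 yaw 0.141 px [359. 241.]
lid ((572.1029052734375, -95.585205078125), (144.16806030273438, 143.10598754882812), 23.968524932861328) 141.86735242821018 3398 [ 3.58116371e-03 -1.10744494e-03  1.41952275e+02]
knob [571.69245144 -95.20783566 158.04821576] 77
side [ 633.26750779 -100.67685038  143.34074118]
knob [569.02329203 -94.73722676 157.95667532]
57 rect [501.4 -67.9] [43.6 11.8] ztop 180.9 yaw 0.159 px [302. 151.]
71 rect [ 544.6 -162.5] [13.7 39.5] ztop 180.6 yaw 2.613 px [266. 157.]
66 rect [598.4 -26.2] [39.8 11.8] ztop 181.1 yaw 0.709 px [309. 177.]
85 rect [ 641.5 -120.7] [15.  38.9] ztop 180.7 yaw 1.607 px [271. 183.]
lid ((570.630859375, -94.5179443359375), (147.61395263671875, 144.23341369628906), 23.72366714477539) 142.92982247791377 1672 [-1.54144860e-02 -8.85861476e-03  1.42812667e+02]
knob [571.53621263 -94.33504423 158.47540697] 46
```

View pics/crop0.png

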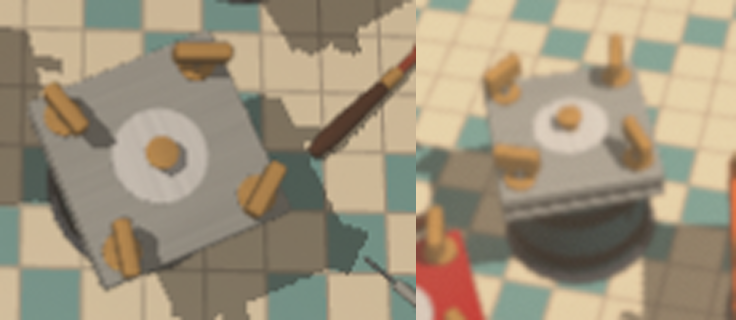

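```bash
cat > plan.py <<'E'
from h import *
import sys,json
S={'1':(640.5,-120.3),'2':(598.5,-27.3),'3':(544.7,-162.7),'4':(502.3,-68.8)}
def state():
    o=ctrl.get_obs(); r=R.from_rotvec(o['orientation']).as_matrix(); return o,r
def show():
    o,r=state(); y=r[:,1]
    print('t %.2f'%o['t'],'pos',np.round(o['ee_pos'],1),'jaw yaw %.3f bar yaw %.3f'%(np.arctan2(y[1],y[0]),(np.arctan2(y[1],y[0])+np.pi/2)%np.pi),'xaxis',np.round(r[:,0],3),
     'F',np.round(o['ft_force'],1),'M',np.round(o['moment'],3),'w %.1f'%o['width'],'q',np.round(o['qpos'],2))
def plan(x,y,z,baryaw,smax=3.8,rmax=.12,flip=0):
    o,r=state(); jy=np.arctan2(r[1,1],r[0,1])
    dpsi=(baryaw+np.pi/2-jy+np.pi/2)%np.pi-np.pi/2   # world yaw change
    dpsi+=flip*np.pi
    # tilt correction to vertical
    x0=r[:,0]; tilt=r.T@np.cross(x0,[0,0,-1.])
    d=np.array([x,y,z])-o['ee_pos']
    n=int(max(np.ceil(np.linalg.norm(d)/10/smax),np.ceil(abs(dpsi)/rmax)))
    a=-dpsi/n
    print('n',n,'total dpsi %.3f'%dpsi,'q6',o['qpos'][5],'tilt',np.round(tilt,4),'d',np.round(d,1))
    for i in range(n):
        v=r.T@d/n/10
        print([round(k,2) for k in v],'ax %.3f'%a)
        r=r@R.from_rotvec([a,0,0]).as_matrix()
E
python3 -c "
from plan import *
show()
plan(*S['3'],197,2.63)"
```

```text
t 0.10 pos [ 238.5 -577.2  230. ] jaw yaw -1.179 bar yaw 0.392 xaxis [-0.001  0.001 -1.   ] F [ 0.6  0.5 -0.1] M [0.03  0.013 0.018] w 87.8 q [-1.2   0.42  1.63 -0.    1.09 -0.02]
n 14 total dpsi -0.903 q6 -0.01904517778410886 tilt [ 0.     -0.      0.0014] d [306.2 414.5 -33. ]
[np.float64(0.24), np.float64(-1.9), np.float64(-3.15)] ax 0.065
[np.float64(0.24), np.float64(-2.1), np.float64(-3.02)] ax 0.065
[np.float64(0.24), np.float64(-2.29), np.float64(-2.88)] ax 0.065
[np.float64(0.24), np.float64(-2.47), np.float64(-2.73)] ax 0.065
[np.float64(0.24), np.float64(-2.64), np.float64(-2.56)] ax 0.065
[np.float64(0.24), np.float64(-2.8), np.float64(-2.39)] ax 0.065
[np.float64(0.24), np.float64(-2.95), np.float64(-2.2)] ax 0.065
[np.float64(0.24), np.float64(-3.09), np.float64(-2.01)] ax 0.065
[np.float64(0.24), np.float64(-3.21), np.float64(-1.8)] ax 0.065
[np.float64(0.24), np.float64(-3.32), np.float64(-1.59)] ax 0.065
[np.float64(0.24), np.float64(-3.41), np.float64(-1.38)] ax 0.065
[np.float64(0.24), np.float64(-3.5), np.float64(-1.15)] ax 0.065
[np.float64(0.24), np.float64(-3.56), np.float64(-0.92)] ax 0.065
[np.float64(0.24), np.float64(-3.61), np.float64(-0.69)] ax 0.065
```

```bash
sed -i "s/print(\[round(k,2) for k in v\],'ax %.3f'%a)/print(*['%.2f'%k for k in v],'ax %.3f'%a)/" plan.py; python3 -c "
from plan import *
plan(*S['3'],200,2.63,flip=1)"
```

```text
n 19 total dpsi 2.238 q6 -0.01904517778410886 tilt [ 0.     -0.      0.0014] d [306.2 414.5 -30. ]
0.16 -1.40 -2.32 ax -0.118
0.16 -1.12 -2.47 ax -0.118
0.16 -0.82 -2.59 ax -0.118
0.16 -0.51 -2.66 ax -0.118
0.16 -0.19 -2.71 ax -0.118
0.16 0.13 -2.71 ax -0.118
0.16 0.44 -2.68 ax -0.118
0.16 0.75 -2.60 ax -0.118
0.16 1.06 -2.50 ax -0.118
0.16 1.34 -2.36 ax -0.118
0.16 1.61 -2.18 ax -0.118
0.16 1.85 -1.98 ax -0.118
0.16 2.07 -1.75 ax -0.118
0.16 2.27 -1.49 ax -0.118
0.16 2.42 -1.21 ax -0.118
0.16 2.55 -0.92 ax -0.118
0.16 2.64 -0.61 ax -0.118
0.16 2.70 -0.30 ax -0.118
0.16 2.71 0.02 ax -0.118
```

Emit:
{"api": "apply_moves", "payload": {"increments": [{"gripper":40,"delta_pos":[0.1,-1.4,-2.32],"dr":[-0.118,0,0]},{"gripper":40,"delta_pos":[0.16,-1.12,-2.47],"dr":[-0.118,0,0]},{"gripper":40,"delta_pos":[0.16,-0.82,-2.59],"dr":[-0.118,0,0]},{"gripper":40,"delta_pos":[0.16,-0.51,-2.66],"dr":[-0.118,0,0]},{"gripper":40,"delta_pos":[0.16,-0.19,-2.71],"dr":[-0.118,0,0]}]}}

```text
t: 0.52
ee_pos: [319.6, -467.2, 222.8]
orientation: [1.625, 0.875, -1.625]
ft_force: [-0.5, -0.4, -1.0]
width: 57.8
```

Emit:
{"api": "apply_moves", "payload": {"increments": [{"gripper":40,"delta_pos":[0.16,0.13,-2.71],"dr":[-0.118,0,0]},{"gripper":40,"delta_pos":[0.16,0.44,-2.68],"dr":[-0.118,0,0]},{"gripper":40,"delta_pos":[0.16,0.75,-2.6],"dr":[-0.118,0,0]},{"gripper":40,"delta_pos":[0.16,1.06,-2.5],"dr":[-0.118,0,0]},{"gripper":40,"delta_pos":[0.16,1.34,-2.36],"dr":[-0.118,0,0]}]}}

```text
t: 0.93
ee_pos: [400.1, -358.0, 215.0]
orientation: [1.204, 1.213, -1.204]
ft_force: [0.8, -1.1, -1.0]
width: 35.1
```

Emit:
{"api": "apply_moves", "payload": {"increments": [{"gripper":40,"delta_pos":[0.16,1.61,-2.18],"dr":[-0.118,0,0]},{"gripper":40,"delta_pos":[0.16,1.85,-1.98],"dr":[-0.118,0,0]},{"gripper":40,"delta_pos":[0.16,2.07,-1.75],"dr":[-0.118,0,0]},{"gripper":40,"delta_pos":[0.16,2.27,-1.49],"dr":[-0.118,0,0]},{"gripper":40,"delta_pos":[0.16,2.42,-1.21],"dr":[-0.118,0,0]}]}}

```text
t: 1.35
ee_pos: [480.4, -248.8, 207.0]
orientation: [0.759, 1.435, -0.759]
ft_force: [0.5, -0.0, 0.6]
width: 35.1
```

Emit:
{"api": "apply_moves", "payload": {"increments": [{"gripper":40,"delta_pos":[0.16,2.55,-0.92],"dr":[-0.118,0,0]},{"gripper":40,"delta_pos":[0.16,2.64,-0.61],"dr":[-0.118,0,0]},{"gripper":40,"delta_pos":[0.16,2.7,-0.3],"dr":[-0.118,0,0]},{"gripper":40,"delta_pos":[0.16,2.71,0.02],"dr":[-0.118,0,0]},{"gripper":40,"delta_pos":[0,0,0],"dr":[0,0,0]}]}}

```text
t: 1.77
ee_pos: [546.1, -159.6, 200.4]
orientation: [0.392, 1.535, -0.391]
ft_force: [0.5, 0.5, 0.6]
width: 35.1
```

```bash
python3 -c "
from plan import *
show()
plan(*S['3'],158.5,2.63)"
```

```text
t 1.77 pos [ 546.1 -159.6  200.4] jaw yaw 1.072 bar yaw 2.642 xaxis [ 0.001  0.001 -1.   ] F [0.5 0.5 0.6] M [ 0.024 -0.114 -0.052] w 35.1 q [-0.31  0.38  1.78  0.    0.98 -1.38]
n 2 total dpsi -0.012 q6 -1.377877962125426 tilt [ 0.     0.    -0.001] d [ -1.4  -3.1 -41.9]
2.10 -0.17 0.01 ax 0.006
2.10 -0.17 0.01 ax 0.006
```

Emit:
{"api": "apply_moves", "payload": {"increments": [{"gripper":40,"delta_pos":[0,-0.34,0.02],"dr":[0.012,0,0]},{"gripper":40,"delta_pos":[1.5,0,0],"dr":[0,0,0]},{"gripper":40,"delta_pos":[1.5,0,0],"dr":[0,0,0]},{"gripper":40,"delta_pos":[1.2,0,0],"dr":[0,0,0]},{"gripper":40,"delta_pos":[0,0,0],"dr":[0,0,0]}]}}

```text
t: 2.18
ee_pos: [540.4, -166.2, 156.4]
orientation: [0.41, 1.536, -0.41]
ft_force: [-0.8, 0.8, -0.3]
width: 35.3
```

Emit:
{"api": "apply_moves", "payload": {"increments": [{"gripper":0,"delta_pos":[0,0,0],"dr":[0,0,0]},{"gripper":0,"delta_pos":[0,0,0],"dr":[0,0,0]},{"gripper":0,"delta_pos":[0,0,0],"dr":[0,0,0]},{"gripper":0,"delta_pos":[0,0,0],"dr":[0,0,0]},{"gripper":0,"delta_pos":[0,0,0],"dr":[0,0,0]}]}}

```text
t: 2.6
ee_pos: [544.4, -164.1, 159.7]
orientation: [0.411, 1.529, -0.405]
ft_force: [6.5, 11.1, -2.3]
width: 11.7
```

```bash
python3 -c "
from plan import *
show()"
```

```text
t 2.60 pos [ 544.4 -164.1  159.7] jaw yaw 1.050 bar yaw 2.621 xaxis [ 0.004  0.003 -1.   ] F [ 6.5 11.1 -2.3] M [ 1.688 -1.094  0.05 ] w 11.7 q [-0.32  0.43  1.81  0.    0.9  -1.37]
```

Emit:
{"api": "apply_moves", "payload": {"increments": [{"gripper":0,"delta_pos":[0,0.35,0],"dr":[0,0,0]},{"gripper":0,"delta_pos":[0.01,0,0],"dr":[0.1,0,0]},{"gripper":0,"delta_pos":[0.01,0,0],"dr":[0.11,0,0]},{"gripper":0,"delta_pos":[0.02,0,0],"dr":[0.11,0,0]},{"gripper":0,"delta_pos":[0.01,0,0],"dr":[0.11,0,0]}]}}

```text
t: 3.02
ee_pos: [544.2, -164.1, 159.2]
orientation: [0.742, 1.438, -0.746]
ft_force: [-2.7, -7.4, 1.1]
width: 11.9
```

```bash
python3 -c "
from plan import *
show()"
```

```text
t 3.02 pos [ 544.2 -164.1  159.2] jaw yaw 0.616 bar yaw 2.187 xaxis [-0.    -0.003 -1.   ] F [-2.7 -7.4  1.1] M [-1.185  0.503  0.132] w 11.9 q [-0.31  0.43  1.81 -0.    0.9  -0.93]
```

Emit:
{"api": "apply_moves", "payload": {"increments": [{"gripper":0,"delta_pos":[0.01,0,0],"dr":[0.11,0,0]},{"gripper":0,"delta_pos":[0.01,0,0],"dr":[0.11,0,0]},{"gripper":0,"delta_pos":[0.01,0,0],"dr":[0.08,0,0]},{"gripper":0,"delta_pos":[0.01,0,0],"dr":[0.05,0,0]},{"gripper":0,"delta_pos":[0,0,0],"dr":[0.02,0,0]}]}}

```text
t: 3.43
ee_pos: [543.8, -164.3, 158.7]
orientation: [1.021, 1.316, -1.026]
ft_force: [-4.8, -7.6, 1.8]
width: 11.9
```

```bash
python3 -c "
from plan import *
show()"
```

```text
t 3.43 pos [ 543.8 -164.3  158.7] jaw yaw 0.249 bar yaw 1.820 xaxis [-0.001 -0.003 -1.   ] F [-4.8 -7.6  1.8] M [-1.243  0.687  0.144] w 11.9 q [-0.31  0.43  1.81 -0.    0.9  -0.56]
```

Emit:
{"api": "apply_moves", "payload": {"increments": [{"gripper":36,"delta_pos":[0,0,0],"dr":[0,0,0]},{"gripper":36,"delta_pos":[0,0,0],"dr":[0,0,0]},{"gripper":36,"delta_pos":[0,0,0],"dr":[0,0,0]},{"gripper":36,"delta_pos":[-2,0,0],"dr":[0,0,0]},{"gripper":36,"delta_pos":[-2,0,0],"dr":[0,0,0]}]}}

```text
t: 3.85
ee_pos: [543.6, -162.2, 197.5]
orientation: [1.022, 1.32, -1.023]
ft_force: [0.4, -0.5, -0.1]
width: 31.5
```

```bash
python3 -c "
from plan import *
show()
plan(597.8,-28.7,200,.69)"
```

```text
t 3.85 pos [ 543.6 -162.2  197.5] jaw yaw 0.251 bar yaw 1.822 xaxis [-0.003  0.001 -1.   ] F [ 0.4 -0.5 -0.1] M [-0.019 -0.053 -0.001] w 31.5 q [-0.31  0.38  1.78  0.    0.98 -0.56]
n 10 total dpsi -1.132 q6 -0.5625763310977485 tilt [ 0.     -0.0016  0.0022] d [ 54.2 133.5   2.5]
-0.03 0.86 -1.16 ax 0.113
-0.03 0.72 -1.25 ax 0.113
-0.03 0.57 -1.32 ax 0.113
-0.03 0.42 -1.38 ax 0.113
-0.03 0.26 -1.42 ax 0.113
-0.03 0.10 -1.44 ax 0.113
-0.03 -0.06 -1.44 ax 0.113
-0.03 -0.22 -1.42 ax 0.113
-0.03 -0.38 -1.39 ax 0.113
-0.03 -0.54 -1.34 ax 0.113
```

Emit:
{"api": "apply_moves", "payload": {"increments": [{"gripper":36,"delta_pos":[-0.03,0.86,-1.16],"dr":[0.113,0,0]},{"gripper":36,"delta_pos":[-0.03,0.72,-1.25],"dr":[0.113,0,0]},{"gripper":36,"delta_pos":[-0.03,0.57,-1.32],"dr":[0.113,0,0]},{"gripper":36,"delta_pos":[-0.03,0.42,-1.38],"dr":[0.113,0,0]},{"gripper":36,"delta_pos":[-0.03,0.26,-1.42],"dr":[0.113,0,0]}]}}

```text
t: 4.27
ee_pos: [571.8, -95.0, 199.7]
orientation: [1.441, 1.041, -1.44]
ft_force: [0.6, -0.4, -0.4]
width: 31.7
```

Emit:
{"api": "apply_moves", "payload": {"increments": [{"gripper":36,"delta_pos":[-0.03,0.1,-1.44],"dr":[0.113,0,0]},{"gripper":36,"delta_pos":[-0.03,-0.06,-1.44],"dr":[0.113,0,0]},{"gripper":36,"delta_pos":[-0.03,-0.22,-1.42],"dr":[0.113,0,0]},{"gripper":36,"delta_pos":[-0.03,-0.38,-1.39],"dr":[0.113,0,0]},{"gripper":36,"delta_pos":[-0.03,-0.54,-1.34],"dr":[0.113,0,0]}]}}

```text
t: 4.68
ee_pos: [598.8, -28.1, 201.1]
orientation: [1.824, 0.652, -1.824]
ft_force: [0.6, 0.7, -0.5]
width: 31.7
```

Emit:
{"api": "apply_moves", "payload": {"increments": [{"gripper":36,"delta_pos":[0,0,0],"dr":[0,0,0]},{"gripper":36,"delta_pos":[1.4,0,0],"dr":[0,0,0]},{"gripper":36,"delta_pos":[1.4,0,0],"dr":[0,0,0]},{"gripper":36,"delta_pos":[1.3,0,0],"dr":[0,0,0]},{"gripper":36,"delta_pos":[0,0,0],"dr":[0,0,0]}]}}

```text
t: 5.1
ee_pos: [596.5, -29.3, 157.4]
orientation: [1.816, 0.66, -1.824]
ft_force: [-1.0, 0.5, 0.4]
width: 32.0
```

```bash
python3 -c "
from plan import *
show()
plan(597.8,-28.7,158.5,.69)"
```

```text
t 5.10 pos [596.5 -29.3 157.4] jaw yaw -0.877 bar yaw 0.694 xaxis [-0.004  0.    -1.   ] F [-1.   0.5  0.4] M [-0.004  0.008  0.016] w 32.0 q [-0.07  0.48  1.74 -0.    0.93  0.81]
n 1 total dpsi -0.004 q6 0.8076221194021684 tilt [0.     0.0033 0.0031] d [1.3 0.6 1.1]
-0.12 0.03 -0.14 ax 0.004
```

Emit:
{"api": "apply_moves", "payload": {"increments": [{"gripper":0,"delta_pos":[-0.1,0,-0.1],"dr":[0,0,0]},{"gripper":0,"delta_pos":[0,0,0],"dr":[0,0,0]},{"gripper":0,"delta_pos":[0,0,0],"dr":[0,0,0]},{"gripper":0,"delta_pos":[0,0,0],"dr":[0,0,0]},{"gripper":0,"delta_pos":[0,0,0],"dr":[0,0,0]}]}}

```text
t: 5.52
ee_pos: [597.4, -25.9, 161.6]
orientation: [1.821, 0.662, -1.825]
ft_force: [-7.1, 12.0, 5.2]
width: 11.7
```

```bash
python3 -c "
from plan import *
show()"
```

```text
t 5.52 pos [597.4 -25.9 161.6] jaw yaw -0.879 bar yaw 0.691 xaxis [-0.004  0.004 -1.   ] F [-7.1 12.   5.2] M [ 2.127  1.172 -0.091] w 11.7 q [-0.07  0.47  1.74  0.    0.94  0.81]
```

Emit:
{"api": "apply_moves", "payload": {"increments": [{"gripper":0,"delta_pos":[0.01,0,0],"dr":[0.11,0,0]},{"gripper":0,"delta_pos":[0.01,0,0],"dr":[0.11,0,0]},{"gripper":0,"delta_pos":[0.02,0,0],"dr":[0.11,0,0]},{"gripper":0,"delta_pos":[0.01,0,0],"dr":[0.11,0,0]},{"gripper":0,"delta_pos":[0.01,0,0],"dr":[0.11,0,0]}]}}

```text
t: 5.93
ee_pos: [597.6, -26.2, 161.0]
orientation: [2.149, 0.151, -2.155]
ft_force: [-5.9, 10.7, 4.1]
width: 11.8
```

```bash
python3 -c "
from plan import *
show()"
```

```text
t 5.93 pos [597.6 -26.2 161. ] jaw yaw -1.434 bar yaw 0.137 xaxis [-0.003  0.003 -1.   ] F [-5.9 10.7  4.1] M [1.686 1.042 0.1  ] w 11.8 q [-0.07  0.47  1.74  0.    0.94  1.37]
```

Emit:
{"api": "apply_moves", "payload": {"increments": [{"gripper":0,"delta_pos":[0.01,0,0],"dr":[0.11,0,0]},{"gripper":0,"delta_pos":[0.01,0,0],"dr":[0.08,0,0]},{"gripper":0,"delta_pos":[0.01,0,0],"dr":[0.03,0,0]},{"gripper":0,"delta_pos":[0.01,0,0],"dr":[0.01,0,0]},{"gripper":0,"delta_pos":[0,0,0],"dr":[0.01,0,0]}]}}

```text
t: 6.35
ee_pos: [597.6, -26.4, 160.7]
orientation: [-2.166, 0.104, 2.173]
ft_force: [-6.4, 10.0, 5.0]
width: 11.7
```

```bash
python3 -c "
from plan import *
show()"
```

```text
t 6.35 pos [597.6 -26.4 160.7] jaw yaw -1.669 bar yaw 3.043 xaxis [-0.003  0.003 -1.   ] F [-6.4 10.   5. ] M [1.689 1.075 0.112] w 11.7 q [-0.07  0.47  1.74  0.    0.93  1.6 ]
```

Emit:
{"api": "apply_moves", "payload": {"increments": [{"gripper":36,"delta_pos":[0,0,0],"dr":[0,0,0]},{"gripper":36,"delta_pos":[0,0,0],"dr":[0,0,0]},{"gripper":36,"delta_pos":[0,0,0],"dr":[0,0,0]},{"gripper":36,"delta_pos":[-2,0,0],"dr":[0,0,0]},{"gripper":36,"delta_pos":[-2,0,0],"dr":[0,0,0]}]}}

```text
t: 6.77
ee_pos: [598.6, -28.7, 199.7]
orientation: [-2.169, 0.107, 2.174]
ft_force: [0.3, 0.3, 0.2]
width: 31.7
```

```bash
python3 -c "
from plan import *
show()
plan(501.6,-70.2,200,.148)
plan(501.6,-70.2,200,.148,flip=1)"
```

```text
t 6.77 pos [598.6 -28.7 199.7] jaw yaw -1.669 bar yaw 3.043 xaxis [-0.002 -0.    -1.   ] F [0.3 0.3 0.2] M [ 0.032  0.001 -0.015] w 31.7 q [-0.07  0.42  1.71 -0.    1.01  1.6 ]
n 3 total dpsi 0.246 q6 1.601447148618903 tilt [ 0.      0.0022 -0.0003] d [-97.  -41.5   0.3]
-0.00 1.69 3.08 ax -0.082
-0.00 1.44 3.21 ax -0.082
-0.00 1.17 3.32 ax -0.082
n 29 total dpsi 3.388 q6 1.601447148618903 tilt [ 0.      0.0022 -0.0003] d [-97.  -41.5   0.3]
-0.00 0.18 0.32 ax -0.117
-0.00 0.14 0.34 ax -0.117
-0.00 0.10 0.35 ax -0.117
-0.00 0.06 0.36 ax -0.117
-0.00 0.01 0.36 ax -0.117
-0.00 -0.03 0.36 ax -0.117
-0.00 -0.07 0.36 ax -0.117
-0.00 -0.11 0.35 ax -0.117
-0.00 -0.15 0.33 ax -0.117
-0.00 -0.19 0.31 ax -0.117
-0.00 -0.22 0.29 ax -0.117
-0.00 -0.26 0.26 ax -0.117
-0.00 -0.28 0.23 ax -0.117
-0.00 -0.31 0.19 ax -0.117
-0.00 -0.33 0.15 ax -0.117
-0.00 -0.35 0.11 ax -0.117
-0.00 -0.36 0.07 ax -0.117
-0.00 -0.36 0.03 ax -0.117
-0.00 -0.36 -0.01 ax -0.117
-0.00 -0.36 -0.05 ax -0.117
-0.00 -0.35 -0.09 ax -0.117
-0.00 -0.34 -0.14 ax -0.117
-0.00 -0.32 -0.17 ax -0.117
-0.00 -0.30 -0.21 ax -0.117
-0.00 -0.27 -0.24 ax -0.117
-0.00 -0.24 -0.27 ax -0.117
-0.00 -0.21 -0.30 ax -0.117
-0.00 -0.17 -0.32 ax -0.117
-0.00 -0.13 -0.34 ax -0.117
```

Emit:
{"api": "apply_moves", "payload": {"increments": [{"gripper":36,"delta_pos":[0,1.64,3.08],"dr":[-0.082,0,0]},{"gripper":36,"delta_pos":[0,1.4,3.21],"dr":[-0.082,0,0]},{"gripper":36,"delta_pos":[0,1.12,3.32],"dr":[-0.082,0,0]},{"gripper":36,"delta_pos":[0,0,0],"dr":[0,0,0]},{"gripper":36,"delta_pos":[1.2,0,0],"dr":[0,0,0]}]}}

```text
t: 7.18
ee_pos: [502.7, -69.6, 190.2]
orientation: [2.15, 0.155, -2.141]
ft_force: [-0.1, 0.1, 0.5]
width: 31.7
```

Emit:
{"api": "apply_moves", "payload": {"increments": [{"gripper":36,"delta_pos":[1.5,0,0],"dr":[0,0,0]},{"gripper":36,"delta_pos":[1.4,0,0],"dr":[0,0,0]},{"gripper":36,"delta_pos":[0,0,0],"dr":[0,0,0]},{"gripper":0,"delta_pos":[0,0,0],"dr":[0,0,0]},{"gripper":0,"delta_pos":[0,0,0],"dr":[0,0,0]}]}}

```text
t: 7.6
ee_pos: [503.1, -68.7, 159.6]
orientation: [2.146, 0.158, -2.144]
ft_force: [-0.0, 0.1, 1.1]
width: 21.7
```

Emit:
{"api": "apply_moves", "payload": {"increments": [{"gripper":0,"delta_pos":[0,0,0],"dr":[0,0,0]},{"gripper":0,"delta_pos":[0,0,0],"dr":[0,0,0]},{"gripper":0,"delta_pos":[0,0,0],"dr":[0,0,0]},{"gripper":0,"delta_pos":[0,0,0],"dr":[0,0,0]},{"gripper":0,"delta_pos":[0,0,0],"dr":[0,0,0]}]}}

```text
t: 8.02
ee_pos: [503.2, -67.9, 159.8]
orientation: [2.148, 0.159, -2.143]
ft_force: [1.7, 5.1, 0.4]
width: 11.7
```

```bash
python3 -c "
from plan import *
show()"
```

```text
t 8.02 pos [503.2 -67.9 159.8] jaw yaw -1.423 bar yaw 0.147 xaxis [ 0.002  0.001 -1.   ] F [1.7 5.1 0.4] M [ 0.908 -0.251 -0.047] w 11.7 q [-0.16  0.35  1.94  0.    0.85  1.26]
```

Emit:
{"api": "apply_moves", "payload": {"increments": [{"gripper":0,"delta_pos":[0.01,0,0],"dr":[0.11,0,0]},{"gripper":0,"delta_pos":[0.01,0,0],"dr":[0.11,0,0]},{"gripper":0,"delta_pos":[0.02,0,0],"dr":[0.11,0,0]},{"gripper":0,"delta_pos":[0.01,0,0],"dr":[0.11,0,0]},{"gripper":0,"delta_pos":[0.01,0,0],"dr":[0.11,0,0]}]}}

```text
t: 8.43
ee_pos: [503.1, -68.7, 159.1]
orientation: [-1.999, 0.413, 1.996]
ft_force: [0.9, -0.6, 0.1]
width: 11.8
```

Emit:
{"api": "apply_moves", "payload": {"increments": [{"gripper":0,"delta_pos":[0.01,0,0],"dr":[0.11,0,0]},{"gripper":0,"delta_pos":[0.01,0,0],"dr":[0.08,0,0]},{"gripper":0,"delta_pos":[0.01,0,0],"dr":[0.03,0,0]},{"gripper":0,"delta_pos":[0.01,0,0],"dr":[0.01,0,0]},{"gripper":0,"delta_pos":[0,0,0],"dr":[0.01,0,0]}]}}

```text
t: 8.85
ee_pos: [502.9, -69.0, 158.8]
orientation: [-1.855, 0.616, 1.851]
ft_force: [0.2, -3.5, 4.9]
width: 12.2
```

```bash
python3 -c "
from plan import *
show()"
```

```text
t 8.85 pos [502.9 -69.  158.8] jaw yaw -2.212 bar yaw 2.500 xaxis [ 0.001 -0.001 -1.   ] F [ 0.2 -3.5  4.9] M [-0.474  0.185  0.09 ] w 12.2 q [-0.16  0.36  1.94 -0.    0.84  2.05]
```

Emit:
{"api": "apply_moves", "payload": {"increments": [{"gripper":36,"delta_pos":[0,0,0],"dr":[0,0,0]},{"gripper":36,"delta_pos":[0,0,0],"dr":[0,0,0]},{"gripper":36,"delta_pos":[0,0,0],"dr":[0,0,0]},{"gripper":36,"delta_pos":[-2,0,0],"dr":[0,0,0]},{"gripper":36,"delta_pos":[-2,0,0],"dr":[0,0,0]}]}}

```text
t: 9.27
ee_pos: [501.1, -68.2, 197.3]
orientation: [-1.85, 0.616, 1.856]
ft_force: [-0.3, -0.6, 0.2]
width: 31.3
```

```bash
python3 -c "
from plan import *
show()
plan(640,-120,200,1.60,flip=1)"
```

```text
t 9.27 pos [501.1 -68.2 197.3] jaw yaw -2.213 bar yaw 2.500 xaxis [-0.004  0.001 -1.   ] F [-0.3 -0.6  0.2] M [ 0.105 -0.038  0.043] w 31.3 q [-0.16  0.3   1.92  0.    0.93  2.05]
n 19 total dpsi 2.242 q6 2.053492731099928 tilt [ 0.      0.0033 -0.0015] d [138.9 -51.8   2.7]
-0.02 -0.22 -0.75 ax -0.118
-0.02 -0.13 -0.77 ax -0.118
-0.02 -0.04 -0.78 ax -0.118
-0.02 0.05 -0.78 ax -0.118
-0.02 0.15 -0.77 ax -0.118
-0.02 0.23 -0.74 ax -0.118
-0.02 0.32 -0.71 ax -0.118
-0.02 0.40 -0.67 ax -0.118
-0.02 0.48 -0.62 ax -0.118
-0.02 0.55 -0.56 ax -0.118
-0.02 0.61 -0.49 ax -0.118
-0.02 0.66 -0.41 ax -0.118
-0.02 0.71 -0.33 ax -0.118
-0.02 0.74 -0.25 ax -0.118
-0.02 0.76 -0.16 ax -0.118
-0.02 0.78 -0.07 ax -0.118
-0.02 0.78 0.03 ax -0.118
-0.02 0.77 0.12 ax -0.118
-0.02 0.75 0.21 ax -0.118
```

Emit:
{"api": "apply_moves", "payload": {"increments": [{"gripper":36,"delta_pos":[-0.02,-0.22,-0.75],"dr":[-0.118,0,0]},{"gripper":36,"delta_pos":[-0.02,-0.13,-0.77],"dr":[-0.118,0,0]},{"gripper":36,"delta_pos":[-0.02,-0.04,-0.78],"dr":[-0.118,0,0]},{"gripper":36,"delta_pos":[-0.02,0.05,-0.78],"dr":[-0.118,0,0]},{"gripper":36,"delta_pos":[-0.02,0.15,-0.77],"dr":[-0.118,0,0]}]}}

```text
t: 9.68
ee_pos: [539.1, -82.1, 198.8]
orientation: [-2.198, 0.05, 2.198]
ft_force: [0.7, -0.6, 0.9]
width: 31.5
```

Emit:
{"api": "apply_moves", "payload": {"increments": [{"gripper":36,"delta_pos":[-0.02,0.23,-0.74],"dr":[-0.118,0,0]},{"gripper":36,"delta_pos":[-0.02,0.32,-0.71],"dr":[-0.118,0,0]},{"gripper":36,"delta_pos":[-0.02,0.4,-0.67],"dr":[-0.118,0,0]},{"gripper":36,"delta_pos":[-0.02,0.48,-0.62],"dr":[-0.118,0,0]},{"gripper":36,"delta_pos":[-0.02,0.55,-0.56],"dr":[-0.118,0,0]}]}}

```text
t: 10.1
ee_pos: [575.6, -95.7, 199.7]
orientation: [1.914, 0.535, -1.915]
ft_force: [0.0, -0.5, -0.5]
width: 32.0
```

Emit:
{"api": "apply_moves", "payload": {"increments": [{"gripper":36,"delta_pos":[-0.02,0.61,-0.49],"dr":[-0.118,0,0]},{"gripper":36,"delta_pos":[-0.02,0.66,-0.41],"dr":[-0.118,0,0]},{"gripper":36,"delta_pos":[-0.02,0.71,-0.33],"dr":[-0.118,0,0]},{"gripper":36,"delta_pos":[-0.02,0.74,-0.25],"dr":[-0.118,0,0]},{"gripper":36,"delta_pos":[-0.02,0.76,-0.16],"dr":[-0.118,0,0]}]}}

```text
t: 10.52
ee_pos: [612.2, -109.3, 200.6]
orientation: [1.523, 0.971, -1.524]
ft_force: [0.4, -0.3, 0.3]
width: 31.6
```

Emit:
{"api": "apply_moves", "payload": {"increments": [{"gripper":36,"delta_pos":[-0.02,0.78,-0.07],"dr":[-0.118,0,0]},{"gripper":36,"delta_pos":[-0.02,0.78,0.03],"dr":[-0.118,0,0]},{"gripper":36,"delta_pos":[-0.02,0.77,0.12],"dr":[-0.118,0,0]},{"gripper":36,"delta_pos":[-0.02,0.75,0.21],"dr":[-0.118,0,0]},{"gripper":36,"delta_pos":[0,0,0],"dr":[0,0,0]}]}}

```text
t: 10.93
ee_pos: [642.1, -120.6, 201.5]
orientation: [1.185, 1.225, -1.184]
ft_force: [0.0, -0.3, 0.4]
width: 31.9
```

Emit:
{"api": "apply_moves", "payload": {"increments": [{"gripper":36,"delta_pos":[1.4,0,0],"dr":[0,0,0]},{"gripper":36,"delta_pos":[1.4,0,0],"dr":[0,0,0]},{"gripper":36,"delta_pos":[1.3,0,0],"dr":[0,0,0]},{"gripper":36,"delta_pos":[0,0,0],"dr":[0,0,0]},{"gripper":36,"delta_pos":[0,0,0],"dr":[0,0,0]}]}}

```text
t: 11.35
ee_pos: [640.4, -120.1, 159.8]
orientation: [1.188, 1.224, -1.19]
ft_force: [0.9, -0.0, 1.0]
width: 31.7
```

```bash
python3 -c "
from plan import *
show()"
```

```text
t 11.35 pos [ 640.4 -120.1  159.8] jaw yaw 0.028 bar yaw 1.598 xaxis [-0.002  0.001 -1.   ] F [ 0.9 -0.   1. ] M [-0.031 -0.11  -0.047] w 31.7 q [-0.2   0.54  1.61  0.    0.99 -0.23]
```

Emit:
{"api": "apply_moves", "payload": {"increments": [{"gripper":0,"delta_pos":[0,0,0],"dr":[0,0,0]},{"gripper":0,"delta_pos":[0,0,0],"dr":[0,0,0]},{"gripper":0,"delta_pos":[0,0,0],"dr":[0,0,0]},{"gripper":0,"delta_pos":[0,0,0],"dr":[0,0,0]},{"gripper":0,"delta_pos":[0,0,0],"dr":[0,0,0]}]}}

```text
t: 11.77
ee_pos: [638.8, -120.5, 161.5]
orientation: [1.186, 1.227, -1.192]
ft_force: [-10.5, -0.6, 7.9]
width: 12.1
```

```bash
python3 -c "
from plan import *
show()"
```

```text
t 11.77 pos [ 638.8 -120.5  161.5] jaw yaw 0.029 bar yaw 1.600 xaxis [-0.005  0.    -1.   ] F [-10.5  -0.6   7.9] M [-0.166  1.647 -0.034] w 12.1 q [-0.2   0.54  1.61 -0.    0.99 -0.23]
```

Emit:
{"api": "apply_moves", "payload": {"increments": [{"gripper":0,"delta_pos":[0.01,0,0],"dr":[0.11,0,0]},{"gripper":0,"delta_pos":[0.01,0,0],"dr":[0.11,0,0]},{"gripper":0,"delta_pos":[0.02,0,0],"dr":[0.11,0,0]},{"gripper":0,"delta_pos":[0.01,0,0],"dr":[0.11,0,0]},{"gripper":0,"delta_pos":[0.01,0,0],"dr":[0.11,0,0]}]}}

```text
t: 12.18
ee_pos: [639.1, -120.6, 160.8]
orientation: [1.583, 0.914, -1.589]
ft_force: [-8.6, -0.5, 5.8]
width: 11.8
```

Emit:
{"api": "apply_moves", "payload": {"increments": [{"gripper":0,"delta_pos":[0.01,0,0],"dr":[0.11,0,0]},{"gripper":0,"delta_pos":[0.01,0,0],"dr":[0.08,0,0]},{"gripper":0,"delta_pos":[0.01,0,0],"dr":[0.03,0,0]},{"gripper":0,"delta_pos":[0.01,0,0],"dr":[0.01,0,0]},{"gripper":0,"delta_pos":[0,0,0],"dr":[0.01,0,0]}]}}

```text
t: 12.6
ee_pos: [639.3, -120.7, 160.5]
orientation: [1.741, 0.748, -1.748]
ft_force: [-8.4, -1.1, 7.4]
width: 12.0
```

```bash
python3 -c "
from plan import *
show()"
```

```text
t 12.60 pos [ 639.3 -120.7  160.5] jaw yaw -0.762 bar yaw 0.809 xaxis [-0.004 -0.    -1.   ] F [-8.4 -1.1  7.4] M [-0.194  1.439  0.043] w 12.0 q [-0.2   0.54  1.61 -0.    0.99  0.56]
```

Emit:
{"api": "apply_moves", "payload": {"increments": [{"gripper":36,"delta_pos":[0,0,0],"dr":[0,0,0]},{"gripper":36,"delta_pos":[0,0,0],"dr":[0,0,0]},{"gripper":36,"delta_pos":[0,0,0],"dr":[0,0,0]},{"gripper":36,"delta_pos":[-2,0,0],"dr":[0,0,0]},{"gripper":36,"delta_pos":[-2,0,0],"dr":[0,0,0]}]}}

```text
t: 13.02
ee_pos: [640.6, -120.1, 199.1]
orientation: [1.742, 0.749, -1.746]
ft_force: [0.7, 0.1, 0.9]
width: 31.5
```

```bash
python3 -c "
from plan import *
show()
plan(544.2,-163.5,198,1.82)
from meas import *
d=cam('side'); b=bars(d,(571.5,-95)); cv2.imwrite('pics/side1.png',cv2.resize(d['img'][110:240,210:370,::-1],None,fx=4,fy=4))"
```

```text
t 13.02 pos [ 640.6 -120.1  199.1] jaw yaw -0.761 bar yaw 0.810 xaxis [-0.002  0.001 -1.   ] F [0.7 0.1 0.9] M [-0.05  -0.062 -0.014] w 31.5 q [-0.2   0.5   1.59  0.    1.06  0.56]
n 9 total dpsi 1.010 q6 0.5571226730473187 tilt [0.     0.0012 0.0021] d [-96.4 -43.4  -1.1]
0.01 -0.44 1.09 ax -0.112
0.01 -0.56 1.03 ax -0.112
0.01 -0.67 0.96 ax -0.112
0.01 -0.78 0.88 ax -0.112
0.01 -0.87 0.79 ax -0.112
0.01 -0.95 0.68 ax -0.112
0.01 -1.03 0.57 ax -0.112
0.01 -1.08 0.46 ax -0.112
0.01 -1.13 0.33 ax -0.112
61 rect [502.7 -67.4] [13.9 40.7] ztop 179.2 yaw 2.486 px [302. 151.]
26 rect [ 544.1 -159. ] [10.2 20.4] ztop 179.1 yaw 1.854 px [268. 157.]
66 rect [598.1 -26.1] [11.7 40.5] ztop 179.9 yaw 3.049 px [309. 177.]
66 rect [ 642.8 -124.6] [39.7 21. ] ztop 179.7 yaw 0.796 px [271. 183.]
```

Emit:
{"api": "apply_moves", "payload": {"increments": [{"gripper":36,"delta_pos":[0,-0.44,1.09],"dr":[-0.112,0,0]},{"gripper":36,"delta_pos":[0,-0.56,1.03],"dr":[-0.112,0,0]},{"gripper":36,"delta_pos":[0,-0.67,0.96],"dr":[-0.112,0,0]},{"gripper":36,"delta_pos":[0,-0.78,0.88],"dr":[-0.112,0,0]},{"gripper":36,"delta_pos":[0,-0.87,0.79],"dr":[-0.112,0,0]}]}}

```text
t: 13.48
ee_pos: [587.6, -144.7, 199.8]
orientation: [1.352, 1.11, -1.351]
ft_force: [-0.6, 0.3, 1.1]
width: 31.3
```

Emit:
{"api": "apply_moves", "payload": {"increments": [{"gripper":36,"delta_pos":[0,-0.95,0.68],"dr":[-0.112,0,0]},{"gripper":36,"delta_pos":[0,-1.03,0.57],"dr":[-0.112,0,0]},{"gripper":36,"delta_pos":[0,-1.08,0.46],"dr":[-0.112,0,0]},{"gripper":36,"delta_pos":[0,-1.13,0.33],"dr":[-0.112,0,0]},{"gripper":36,"delta_pos":[0,0,0],"dr":[0,0,0]}]}}

```text
t: 13.9
ee_pos: [543.5, -164.2, 199.7]
orientation: [1.023, 1.318, -1.023]
ft_force: [-0.3, -0.3, -0.3]
width: 31.8
```

Emit:
{"api": "apply_moves", "payload": {"increments": [{"gripper":36,"delta_pos":[1.4,0,0],"dr":[0,0,0]},{"gripper":36,"delta_pos":[1.4,0,0],"dr":[0,0,0]},{"gripper":36,"delta_pos":[1.3,0,0],"dr":[0,0,0]},{"gripper":36,"delta_pos":[0,0,0],"dr":[0,0,0]},{"gripper":0,"delta_pos":[0,0,0],"dr":[0,0,0]}]}}

```text
t: 14.32
ee_pos: [545.1, -163.4, 158.4]
orientation: [1.027, 1.316, -1.027]
ft_force: [0.4, 0.6, -0.6]
width: 28.0
```

Emit:
{"api": "apply_moves", "payload": {"increments": [{"gripper":0,"delta_pos":[0,0,0],"dr":[0,0,0]},{"gripper":0,"delta_pos":[0,0,0],"dr":[0,0,0]},{"gripper":0,"delta_pos":[0,0,0],"dr":[0,0,0]},{"gripper":0,"delta_pos":[0,0,0],"dr":[0,0,0]},{"gripper":0,"delta_pos":[0,0,0],"dr":[0,0,0]}]}}

```text
t: 14.73
ee_pos: [543.8, -164.2, 159.5]
orientation: [1.024, 1.317, -1.027]
ft_force: [-6.6, -2.2, 3.9]
width: 11.7
```

```bash
python3 -c "
from plan import *
show()"
```

```text
t 14.73 pos [ 543.8 -164.2  159.5] jaw yaw 0.247 bar yaw 1.818 xaxis [-0.002 -0.001 -1.   ] F [-6.6 -2.2  3.9] M [-0.489  0.902  0.035] w 11.7 q [-0.31  0.43  1.81 -0.    0.9  -0.56]
```

Emit:
{"api": "apply_moves", "payload": {"increments": [{"gripper":0,"delta_pos":[0,0,0],"dr":[0.04,0,0]},{"gripper":0,"delta_pos":[0.01,0,0],"dr":[0.04,0,0]},{"gripper":0,"delta_pos":[0,0,0],"dr":[0.04,0,0]},{"gripper":0,"delta_pos":[0.01,0,0],"dr":[0.04,0,0]},{"gripper":0,"delta_pos":[0,0,0],"dr":[0.04,0,0]}]}}

```text
t: 15.15
ee_pos: [543.6, -164.2, 159.4]
orientation: [1.174, 1.231, -1.178]
ft_force: [-7.8, -3.9, 5.4]
width: 11.7
```

```bash
python3 -c "
from plan import *
show()"
```

```text
t 15.15 pos [ 543.6 -164.2  159.4] jaw yaw 0.045 bar yaw 1.616 xaxis [-0.002 -0.001 -1.   ] F [-7.8 -3.9  5.4] M [-0.471  1.106  0.252] w 11.7 q [-0.31  0.43  1.81 -0.    0.9  -0.36]
```

Emit:
{"api": "apply_moves", "payload": {"increments": [{"gripper":0,"delta_pos":[0,0,0],"dr":[0.015,0,0]},{"gripper":0,"delta_pos":[0,0,0],"dr":[0.015,0,0]},{"gripper":0,"delta_pos":[0.01,0,0],"dr":[0.015,0,0]},{"gripper":0,"delta_pos":[0,0,0],"dr":[0.015,0,0]},{"gripper":0,"delta_pos":[0,0,0],"dr":[0.015,0,0]}]}}

```text
t: 15.57
ee_pos: [543.5, -164.2, 159.4]
orientation: [1.228, 1.197, -1.232]
ft_force: [-6.9, -2.5, 5.9]
width: 12.0
```

```bash
python3 -c "
from plan import *
show()"
```

```text
t 15.57 pos [ 543.5 -164.2  159.4] jaw yaw -0.028 bar yaw 1.543 xaxis [-0.003 -0.001 -1.   ] F [-6.9 -2.5  5.9] M [-0.406  1.199  0.356] w 12.0 q [-0.31  0.43  1.81 -0.    0.9  -0.28]
```

Emit:
{"api": "apply_moves", "payload": {"increments": [{"gripper":36,"delta_pos":[0,0,0],"dr":[0,0,0]},{"gripper":36,"delta_pos":[0,0,0],"dr":[0,0,0]},{"gripper":36,"delta_pos":[0,0,0],"dr":[0,0,0]},{"gripper":36,"delta_pos":[-2,0,0],"dr":[0,0,0]},{"gripper":36,"delta_pos":[-2,0,0],"dr":[0,0,0]}]}}

```text
t: 15.98
ee_pos: [544.3, -163.4, 198.1]
orientation: [1.229, 1.198, -1.231]
ft_force: [0.3, -0.2, 0.1]
width: 31.5
```

```bash
python3 -c "
from plan import *
show()
plan(597.8,-26.6,198,3.043)"
```

```text
t 15.98 pos [ 544.3 -163.4  198.1] jaw yaw -0.028 bar yaw 1.543 xaxis [-0.002  0.001 -1.   ] F [ 0.3 -0.2  0.1] M [-0.03  -0.12   0.029] w 31.5 q [-0.31  0.38  1.78  0.    0.98 -0.28]
n 13 total dpsi 1.500 q6 -0.28472286776722083 tilt [ 0.     -0.0008  0.0021] d [ 5.350e+01  1.368e+02 -1.000e-01]
0.00 0.38 -1.06 ax -0.115
0.00 0.50 -1.01 ax -0.115
0.00 0.61 -0.95 ax -0.115
0.00 0.72 -0.87 ax -0.115
0.00 0.82 -0.78 ax -0.115
0.00 0.90 -0.68 ax -0.115
0.00 0.97 -0.57 ax -0.115
0.00 1.03 -0.46 ax -0.115
0.00 1.08 -0.34 ax -0.115
0.00 1.11 -0.21 ax -0.115
0.00 1.13 -0.08 ax -0.115
0.00 1.13 0.05 ax -0.115
0.00 1.12 0.18 ax -0.115
```

Emit:
{"api": "apply_moves", "payload": {"increments": [{"gripper":36,"delta_pos":[0,0.38,-1.06],"dr":[-0.115,0,0]},{"gripper":36,"delta_pos":[0,0.5,-1.01],"dr":[-0.115,0,0]},{"gripper":36,"delta_pos":[0,0.61,-0.95],"dr":[-0.115,0,0]},{"gripper":36,"delta_pos":[0,0.72,-0.87],"dr":[-0.115,0,0]},{"gripper":36,"delta_pos":[0,0.82,-0.78],"dr":[-0.115,0,0]}]}}

```text
t: 16.4
ee_pos: [566.0, -110.6, 198.8]
orientation: [0.794, 1.42, -0.793]
ft_force: [-0.3, -0.2, -0.3]
width: 31.5
```

Emit:
{"api": "apply_moves", "payload": {"increments": [{"gripper":36,"delta_pos":[0,0.9,-0.68],"dr":[-0.115,0,0]},{"gripper":36,"delta_pos":[0,0.97,-0.57],"dr":[-0.115,0,0]},{"gripper":36,"delta_pos":[0,1.03,-0.46],"dr":[-0.115,0,0]},{"gripper":36,"delta_pos":[0,1.08,-0.34],"dr":[-0.115,0,0]},{"gripper":36,"delta_pos":[0,1.11,-0.21],"dr":[-0.115,0,0]}]}}

```text
t: 16.82
ee_pos: [586.7, -58.0, 198.7]
orientation: [0.348, 1.542, -0.347]
ft_force: [0.1, 0.0, 0.6]
width: 31.7
```

Emit:
{"api": "apply_moves", "payload": {"increments": [{"gripper":36,"delta_pos":[0,1.13,-0.08],"dr":[-0.115,0,0]},{"gripper":36,"delta_pos":[0,1.13,0.05],"dr":[-0.115,0,0]},{"gripper":36,"delta_pos":[0,1.12,0.18],"dr":[-0.115,0,0]},{"gripper":36,"delta_pos":[0,0,0],"dr":[0,0,0]},{"gripper":36,"delta_pos":[1.2,0,0],"dr":[0,0,0]}]}}

```text
t: 17.23
ee_pos: [600.5, -26.8, 188.3]
orientation: [0.083, 1.565, -0.083]
ft_force: [0.7, 0.6, 0.3]
width: 32.0
```

Emit:
{"api": "apply_moves", "payload": {"increments": [{"gripper":36,"delta_pos":[1.4,0,0],"dr":[0,0,0]},{"gripper":36,"delta_pos":[1.4,0,0],"dr":[0,0,0]},{"gripper":36,"delta_pos":[0,0,0],"dr":[0,0,0]},{"gripper":0,"delta_pos":[0,0,0],"dr":[0,0,0]},{"gripper":0,"delta_pos":[0,0,0],"dr":[0,0,0]}]}}

```text
t: 17.65
ee_pos: [598.8, -27.6, 158.6]
orientation: [0.083, 1.569, -0.083]
ft_force: [0.5, 0.1, 0.2]
width: 22.0
```

Emit:
{"api": "apply_moves", "payload": {"increments": [{"gripper":0,"delta_pos":[0,0,0],"dr":[0,0,0]},{"gripper":0,"delta_pos":[0,0,0],"dr":[0,0,0]},{"gripper":0,"delta_pos":[0,0,0],"dr":[0,0,0]},{"gripper":0,"delta_pos":[0,0,0],"dr":[0,0,0]},{"gripper":0,"delta_pos":[0,0,0],"dr":[0,0,0]}]}}

```text
t: 18.07
ee_pos: [599.3, -26.5, 159.2]
orientation: [0.082, 1.568, -0.081]
ft_force: [0.4, 5.2, 0.5]
width: 11.5
```

```bash
python3 -c "
from plan import *
show()"
```

```text
t 18.07 pos [599.3 -26.5 159.2] jaw yaw 1.467 bar yaw 3.037 xaxis [ 0.002  0.001 -1.   ] F [0.4 5.2 0.5] M [ 0.834 -0.3   -0.053] w 11.5 q [-0.06  0.47  1.74  0.    0.93 -1.53]
```

Emit:
{"api": "apply_moves", "payload": {"increments": [{"gripper":0,"delta_pos":[0,0,0],"dr":[0.04,0,0]},{"gripper":0,"delta_pos":[0.01,0,0],"dr":[0.04,0,0]},{"gripper":0,"delta_pos":[0,0,0],"dr":[0.04,0,0]},{"gripper":0,"delta_pos":[0.01,0,0],"dr":[0.04,0,0]},{"gripper":0,"delta_pos":[0,0,0],"dr":[0.04,0,0]}]}}

```text
t: 18.48
ee_pos: [599.2, -27.0, 159.1]
orientation: [0.24, 1.556, -0.24]
ft_force: [0.7, 2.8, 2.1]
width: 12.0
```

```bash
python3 -c "
from plan import *
show()"
```

```text
t 18.48 pos [599.2 -27.  159.1] jaw yaw 1.265 bar yaw 2.836 xaxis [ 0.001 -0.    -1.   ] F [0.7 2.8 2.1] M [ 0.379 -0.165  0.237] w 12.0 q [-0.06  0.47  1.74 -0.    0.93 -1.33]
```

Emit:
{"api": "apply_moves", "payload": {"increments": [{"gripper":0,"delta_pos":[0,0,0],"dr":[0.015,0,0]},{"gripper":0,"delta_pos":[0,0,0],"dr":[0.015,0,0]},{"gripper":0,"delta_pos":[0.01,0,0],"dr":[0.015,0,0]},{"gripper":0,"delta_pos":[0,0,0],"dr":[0.015,0,0]},{"gripper":0,"delta_pos":[0,0,0],"dr":[0.015,0,0]}]}}

```text
t: 18.9
ee_pos: [599.2, -27.1, 159.0]
orientation: [0.297, 1.549, -0.297]
ft_force: [-0.9, 2.5, 5.9]
width: 11.8
```

```bash
python3 -c "
from plan import *
show()"
```

```text
t 18.90 pos [599.2 -27.1 159. ] jaw yaw 1.192 bar yaw 2.763 xaxis [ 0.001 -0.    -1.   ] F [-0.9  2.5  5.9] M [ 0.434 -0.026  0.341] w 11.8 q [-0.07  0.47  1.74 -0.    0.93 -1.26]
```

Emit:
{"api": "apply_moves", "payload": {"increments": [{"gripper":36,"delta_pos":[0,0,0],"dr":[0,0,0]},{"gripper":36,"delta_pos":[0,0,0],"dr":[0,0,0]},{"gripper":36,"delta_pos":[0,0,0],"dr":[0,0,0]},{"gripper":36,"delta_pos":[-2,0,0],"dr":[0,0,0]},{"gripper":36,"delta_pos":[-2,0,0],"dr":[0,0,0]}]}}

```text
t: 19.32
ee_pos: [597.4, -27.3, 197.1]
orientation: [0.297, 1.554, -0.298]
ft_force: [0.5, -1.1, 0.5]
width: 31.2
```

```bash
python3 -c "
from plan import *
show()
plan(502.6,-68.8,198,2.5)"
```

```text
t 19.32 pos [597.4 -27.3 197.1] jaw yaw 1.192 bar yaw 2.763 xaxis [-0.004  0.    -1.   ] F [ 0.5 -1.1  0.5] M [ 0.035 -0.176 -0.012] w 31.2 q [-0.07  0.43  1.71 -0.    1.01 -1.26]
n 3 total dpsi -0.263 q6 -1.2572777741957861 tilt [ 0.     -0.0035  0.0014] d [-94.8 -41.5   0.9]
-0.02 -2.45 -2.43 ax 0.088
-0.02 -2.66 -2.20 ax 0.088
-0.02 -2.84 -1.96 ax 0.088
```

Emit:
{"api": "apply_moves", "payload": {"increments": [{"gripper":36,"delta_pos":[0,-2.45,-2.43],"dr":[0.088,0,0]},{"gripper":36,"delta_pos":[0,-2.66,-2.2],"dr":[0.088,0,0]},{"gripper":36,"delta_pos":[0,-2.84,-1.96],"dr":[0.088,0,0]},{"gripper":36,"delta_pos":[0,0,0],"dr":[0,0,0]},{"gripper":36,"delta_pos":[1.1,0,0],"dr":[0,0,0]}]}}

```text
t: 19.73
ee_pos: [504.0, -69.4, 188.5]
orientation: [0.504, 1.508, -0.503]
ft_force: [0.5, -0.5, 0.4]
width: 31.5
```

Emit:
{"api": "apply_moves", "payload": {"increments": [{"gripper":36,"delta_pos":[1.4,0,0],"dr":[0,0,0]},{"gripper":36,"delta_pos":[1.4,0,0],"dr":[0,0,0]},{"gripper":36,"delta_pos":[0,0,0],"dr":[0,0,0]},{"gripper":0,"delta_pos":[0,0,0],"dr":[0,0,0]},{"gripper":0,"delta_pos":[0,0,0],"dr":[0,0,0]}]}}

```text
t: 20.15
ee_pos: [504.7, -68.4, 159.1]
orientation: [0.503, 1.511, -0.502]
ft_force: [0.2, -0.1, 0.6]
width: 21.6
```

Emit:
{"api": "apply_moves", "payload": {"increments": [{"gripper":0,"delta_pos":[0,0,0],"dr":[0,0,0]},{"gripper":0,"delta_pos":[0,0,0],"dr":[0,0,0]},{"gripper":0,"delta_pos":[0,0,0],"dr":[0,0,0]},{"gripper":0,"delta_pos":[0,0,0],"dr":[0,0,0]},{"gripper":0,"delta_pos":[0,0,0],"dr":[0,0,0]}]}}

```text
t: 20.57
ee_pos: [503.8, -69.6, 159.6]
orientation: [0.501, 1.511, -0.504]
ft_force: [-2.0, -6.6, -0.8]
width: 11.8
```

```bash
python3 -c "
from plan import *
show()"
```

```text
t 20.57 pos [503.8 -69.6 159.6] jaw yaw 0.929 bar yaw 2.500 xaxis [ 0.    -0.002 -1.   ] F [-2.  -6.6 -0.8] M [-1.012  0.18   0.041] w 11.8 q [-0.16  0.36  1.94 -0.    0.85 -1.09]
```

Emit:
{"api": "apply_moves", "payload": {"increments": [{"gripper":0,"delta_pos":[0,0,0],"dr":[0.04,0,0]},{"gripper":0,"delta_pos":[0.01,0,0],"dr":[0.04,0,0]},{"gripper":0,"delta_pos":[0,0,0],"dr":[0.04,0,0]},{"gripper":0,"delta_pos":[0.01,0,0],"dr":[0.04,0,0]},{"gripper":0,"delta_pos":[0,0,0],"dr":[0.04,0,0]}]}}

```text
t: 20.98
ee_pos: [503.5, -69.9, 159.5]
orientation: [0.656, 1.468, -0.661]
ft_force: [-3.2, -9.3, 0.7]
width: 11.5
```

```bash
python3 -c "
from plan import *
show()"
```

```text
t 20.98 pos [503.5 -69.9 159.5] jaw yaw 0.728 bar yaw 2.299 xaxis [-0.001 -0.003 -1.   ] F [-3.2 -9.3  0.7] M [-1.447  0.484  0.288] w 11.5 q [-0.16  0.36  1.94 -0.    0.85 -0.89]
```

Emit:
{"api": "apply_moves", "payload": {"increments": [{"gripper":0,"delta_pos":[0,0,0],"dr":[0.015,0,0]},{"gripper":0,"delta_pos":[0,0,0],"dr":[0.015,0,0]},{"gripper":0,"delta_pos":[0.01,0,0],"dr":[0.015,0,0]},{"gripper":0,"delta_pos":[0,0,0],"dr":[0.015,0,0]},{"gripper":0,"delta_pos":[0,0,0],"dr":[0.015,0,0]}]}}

```text
t: 21.4
ee_pos: [503.3, -70.1, 159.5]
orientation: [0.713, 1.449, -0.717]
ft_force: [-3.5, -10.2, 1.9]
width: 12.0
```

```bash
python3 -c "
from plan import *
show()"
```

```text
t 21.40 pos [503.3 -70.1 159.5] jaw yaw 0.654 bar yaw 2.225 xaxis [-0.001 -0.003 -1.   ] F [ -3.5 -10.2   1.9] M [-1.504  0.609  0.392] w 12.0 q [-0.16  0.36  1.94 -0.    0.85 -0.81]
```

Emit:
{"api": "apply_moves", "payload": {"increments": [{"gripper":36,"delta_pos":[0,0,0],"dr":[0,0,0]},{"gripper":36,"delta_pos":[0,0,0],"dr":[0,0,0]},{"gripper":36,"delta_pos":[0,0,0],"dr":[0,0,0]},{"gripper":36,"delta_pos":[-2,0,0],"dr":[0,0,0]},{"gripper":36,"delta_pos":[-2,0,0],"dr":[0,0,0]}]}}

```text
t: 21.82
ee_pos: [503.2, -68.2, 198.6]
orientation: [0.716, 1.452, -0.716]
ft_force: [0.6, 0.0, -0.3]
width: 31.5
```

```bash
python3 -c "
from plan import *
show()
plan(639.3,-120.6,198,.809)"
```

```text
t 21.82 pos [503.2 -68.2 198.6] jaw yaw 0.653 bar yaw 2.224 xaxis [-0.002  0.001 -1.   ] F [ 0.6  0.  -0.3] M [ 0.002 -0.118 -0.034] w 31.5 q [-0.16  0.3   1.91  0.    0.94 -0.81]
n 12 total dpsi -1.415 q6 -0.8118354616853892 tilt [ 0.     -0.002   0.0014] d [136.1 -52.4  -0.6]
0.00 0.64 1.04 ax 0.118
0.00 0.75 0.95 ax 0.118
0.00 0.86 0.86 ax 0.118
0.00 0.95 0.75 ax 0.118
0.00 1.04 0.63 ax 0.118
0.00 1.10 0.51 ax 0.118
0.00 1.16 0.37 ax 0.118
0.00 1.19 0.24 ax 0.118
0.00 1.21 0.09 ax 0.118
0.00 1.21 -0.05 ax 0.118
0.00 1.20 -0.19 ax 0.118
0.00 1.17 -0.33 ax 0.118
```

Emit:
{"api": "apply_moves", "payload": {"increments": [{"gripper":36,"delta_pos":[0,0.64,1.04],"dr":[0.118,0,0]},{"gripper":36,"delta_pos":[0,0.75,0.95],"dr":[0.118,0,0]},{"gripper":36,"delta_pos":[0,0.86,0.86],"dr":[0.118,0,0]},{"gripper":36,"delta_pos":[0,0.95,0.75],"dr":[0.118,0,0]},{"gripper":36,"delta_pos":[0,1.04,0.63],"dr":[0.118,0,0]}]}}

```text
t: 22.23
ee_pos: [561.3, -90.3, 199.2]
orientation: [1.167, 1.235, -1.166]
ft_force: [1.0, -0.2, -1.0]
width: 31.8
```

Emit:
{"api": "apply_moves", "payload": {"increments": [{"gripper":36,"delta_pos":[0,1.1,0.51],"dr":[0.118,0,0]},{"gripper":36,"delta_pos":[0,1.16,0.37],"dr":[0.118,0,0]},{"gripper":36,"delta_pos":[0,1.19,0.24],"dr":[0.118,0,0]},{"gripper":36,"delta_pos":[0,1.21,0.09],"dr":[0.118,0,0]},{"gripper":36,"delta_pos":[0,1.21,-0.05],"dr":[0.118,0,0]}]}}

```text
t: 22.65
ee_pos: [617.9, -112.0, 199.0]
orientation: [1.59, 0.909, -1.589]
ft_force: [-0.0, 0.8, 0.3]
width: 31.4
```

Emit:
{"api": "apply_moves", "payload": {"increments": [{"gripper":36,"delta_pos":[0,1.2,-0.19],"dr":[0.118,0,0]},{"gripper":36,"delta_pos":[0,1.17,-0.33],"dr":[0.118,0,0]},{"gripper":36,"delta_pos":[0,0,0],"dr":[0,0,0]},{"gripper":36,"delta_pos":[1.2,0,0],"dr":[0,0,0]},{"gripper":36,"delta_pos":[1.4,0,0],"dr":[0,0,0]}]}}

```text
t: 23.07
ee_pos: [639.9, -120.7, 172.9]
orientation: [1.744, 0.748, -1.741]
ft_force: [-0.1, -0.1, -1.4]
width: 31.2
```

Emit:
{"api": "apply_moves", "payload": {"increments": [{"gripper":36,"delta_pos":[1.3,0,0],"dr":[0,0,0]},{"gripper":36,"delta_pos":[0,0,0],"dr":[0,0,0]},{"gripper":0,"delta_pos":[0,0,0],"dr":[0,0,0]},{"gripper":0,"delta_pos":[0,0,0],"dr":[0,0,0]},{"gripper":0,"delta_pos":[0,0,0],"dr":[0,0,0]}]}}

```text
t: 23.48
ee_pos: [640.2, -121.0, 160.6]
orientation: [1.746, 0.746, -1.744]
ft_force: [-0.8, -0.2, -0.4]
width: 15.1
```

Emit:
{"api": "apply_moves", "payload": {"increments": [{"gripper":0,"delta_pos":[0,0,0],"dr":[0,0,0]},{"gripper":0,"delta_pos":[0,0,0],"dr":[0,0,0]},{"gripper":0,"delta_pos":[0,0,0],"dr":[0,0,0]},{"gripper":0,"delta_pos":[0,0,0],"dr":[0.04,0,0]},{"gripper":0,"delta_pos":[0,0,0],"dr":[0.04,0,0]}]}}

```text
t: 23.9
ee_pos: [639.7, -120.5, 160.5]
orientation: [1.799, 0.684, -1.799]
ft_force: [-4.2, 3.7, 4.1]
width: 11.9
```

```bash
python3 -c "
from plan import *
show()"
```

```text
t 23.90 pos [ 639.7 -120.5  160.5] jaw yaw -0.844 bar yaw 0.726 xaxis [-0.     0.001 -1.   ] F [-4.2  3.7  4.1] M [0.625 0.518 0.058] w 11.9 q [-0.2   0.54  1.62  0.    0.98  0.64]
```

Emit:
{"api": "apply_moves", "payload": {"increments": [{"gripper":0,"delta_pos":[0,0,0],"dr":[0.03,0,0]},{"gripper":0,"delta_pos":[0.01,0,0],"dr":[0.03,0,0]},{"gripper":0,"delta_pos":[0,0,0],"dr":[0.03,0,0]},{"gripper":0,"delta_pos":[0.01,0,0],"dr":[0.02,0,0]},{"gripper":0,"delta_pos":[0,0,0],"dr":[0.02,0,0]}]}}

```text
t: 24.32
ee_pos: [639.8, -120.6, 160.4]
orientation: [1.881, 0.579, -1.881]
ft_force: [-3.8, 4.1, 6.3]
width: 11.7
```

```bash
python3 -c "
from plan import *
show()"
```

```text
t 24.32 pos [ 639.8 -120.6  160.4] jaw yaw -0.973 bar yaw 0.597 xaxis [ 0.  0. -1.] F [-3.8  4.1  6.3] M [0.636 0.622 0.217] w 11.7 q [-0.2   0.54  1.62  0.    0.98  0.77]
```

Emit:
{"api": "apply_moves", "payload": {"increments": [{"gripper":0,"delta_pos":[0,0,0],"dr":[0.015,0,0]},{"gripper":0,"delta_pos":[0,0,0],"dr":[0.015,0,0]},{"gripper":0,"delta_pos":[0.01,0,0],"dr":[0.015,0,0]},{"gripper":0,"delta_pos":[0,0,0],"dr":[0.015,0,0]},{"gripper":0,"delta_pos":[0,0,0],"dr":[0.015,0,0]}]}}

```text
t: 24.73
ee_pos: [639.8, -120.7, 160.4]
orientation: [1.928, 0.516, -1.927]
ft_force: [-4.6, 2.5, 5.9]
width: 11.9
```

```bash
python3 -c "
from plan import *
show()"
```

```text
t 24.73 pos [ 639.8 -120.7  160.4] jaw yaw -1.048 bar yaw 0.523 xaxis [ 0.  0. -1.] F [-4.6  2.5  5.9] M [0.591 0.633 0.4  ] w 11.9 q [-0.2   0.54  1.62  0.    0.98  0.84]
```

Emit:
{"api": "apply_moves", "payload": {"increments": [{"gripper":36,"delta_pos":[0,0,0],"dr":[0,0,0]},{"gripper":36,"delta_pos":[0,0,0],"dr":[0,0,0]},{"gripper":36,"delta_pos":[0,0,0],"dr":[0,0,0]},{"gripper":36,"delta_pos":[-2,0,0],"dr":[0,0,0]},{"gripper":36,"delta_pos":[-2,0,0],"dr":[0,0,0]}]}}

```text
t: 25.15
ee_pos: [639.0, -121.0, 198.6]
orientation: [1.925, 0.517, -1.93]
ft_force: [0.7, -0.3, 0.2]
width: 31.4
```

```bash
python3 -c "
from plan import *
show()
plan(544,-163.8,199,1.543)"
```

```text
t 25.15 pos [ 639.  -121.   198.6] jaw yaw -1.048 bar yaw 0.523 xaxis [-0.003  0.    -1.   ] F [ 0.7 -0.3  0.2] M [-0.014 -0.009  0.048] w 31.4 q [-0.21  0.5   1.59 -0.    1.06  0.84]
n 9 total dpsi 1.020 q6 0.84257237140631 tilt [0.     0.0023 0.0017] d [-95.  -42.8   0.4]
-0.00 -0.12 1.15 ax -0.113
-0.00 -0.25 1.13 ax -0.113
-0.00 -0.37 1.10 ax -0.113
-0.00 -0.49 1.05 ax -0.113
-0.00 -0.61 0.98 ax -0.113
-0.00 -0.72 0.91 ax -0.113
-0.00 -0.81 0.82 ax -0.113
-0.00 -0.90 0.73 ax -0.113
-0.00 -0.98 0.62 ax -0.113
```

Emit:
{"api": "apply_moves", "payload": {"increments": [{"gripper":36,"delta_pos":[0,-0.12,1.15],"dr":[-0.113,0,0]},{"gripper":36,"delta_pos":[0,-0.25,1.13],"dr":[-0.113,0,0]},{"gripper":36,"delta_pos":[0,-0.37,1.1],"dr":[-0.113,0,0]},{"gripper":36,"delta_pos":[0,-0.49,1.05],"dr":[-0.113,0,0]},{"gripper":36,"delta_pos":[0,-0.61,0.98],"dr":[-0.113,0,0]}]}}

```text
t: 25.57
ee_pos: [586.7, -145.1, 199.6]
orientation: [1.551, 0.944, -1.551]
ft_force: [-0.5, -0.6, 0.5]
width: 31.8
```

Emit:
{"api": "apply_moves", "payload": {"increments": [{"gripper":36,"delta_pos":[0,-0.72,0.91],"dr":[-0.113,0,0]},{"gripper":36,"delta_pos":[0,-0.81,0.82],"dr":[-0.113,0,0]},{"gripper":36,"delta_pos":[0,-0.9,0.73],"dr":[-0.113,0,0]},{"gripper":36,"delta_pos":[0,-0.98,0.62],"dr":[-0.113,0,0]},{"gripper":36,"delta_pos":[0,0,0],"dr":[0,0,0]}]}}

```text
t: 25.98
ee_pos: [543.2, -164.3, 199.4]
orientation: [1.229, 1.197, -1.23]
ft_force: [0.0, -0.7, -0.5]
width: 32.0
```

Emit:
{"api": "apply_moves", "payload": {"increments": [{"gripper":36,"delta_pos":[1.4,0,0],"dr":[0,0,0]},{"gripper":36,"delta_pos":[1.4,0,0],"dr":[0,0,0]},{"gripper":36,"delta_pos":[1.3,0,0],"dr":[0,0,0]},{"gripper":36,"delta_pos":[0,0,0],"dr":[0,0,0]},{"gripper":0,"delta_pos":[0,0,0],"dr":[0,0,0]}]}}

```text
t: 26.4
ee_pos: [544.9, -163.4, 158.2]
orientation: [1.233, 1.194, -1.234]
ft_force: [0.3, 0.2, 0.3]
width: 28.1
```

Emit:
{"api": "apply_moves", "payload": {"increments": [{"gripper":0,"delta_pos":[0,0,0],"dr":[0,0,0]},{"gripper":0,"delta_pos":[0,0,0],"dr":[0,0,0]},{"gripper":0,"delta_pos":[0,0,0],"dr":[0,0,0]},{"gripper":0,"delta_pos":[0,0,0],"dr":[0,0,0]},{"gripper":0,"delta_pos":[0,0,0],"dr":[0,0,0]}]}}

```text
t: 26.82
ee_pos: [543.5, -163.5, 159.2]
orientation: [1.23, 1.196, -1.234]
ft_force: [-6.0, -0.6, 4.2]
width: 12.0
```

```bash
python3 -c "
from plan import *
show()"
```

```text
t 26.82 pos [ 543.5 -163.5  159.2] jaw yaw -0.031 bar yaw 1.540 xaxis [-0.002 -0.    -1.   ] F [-6.  -0.6  4.2] M [-0.028  0.848  0.331] w 12.0 q [-0.31  0.43  1.81 -0.    0.9  -0.28]
```

Emit:
{"api": "apply_moves", "payload": {"increments": [{"gripper":0,"delta_pos":[0,0,0],"dr":[0.015,0,0]},{"gripper":0,"delta_pos":[0,0,0],"dr":[0.015,0,0]},{"gripper":0,"delta_pos":[0,0,0],"dr":[0.01,0,0]},{"gripper":0,"delta_pos":[0,0,0],"dr":[0.01,0,0]},{"gripper":0,"delta_pos":[0,0,0],"dr":[0.01,0,0]}]}}

```text
t: 27.23
ee_pos: [543.5, -163.6, 159.2]
orientation: [1.275, 1.166, -1.278]
ft_force: [-5.7, 0.0, 3.8]
width: 12.0
```

```bash
python3 -c "
from plan import *
show()"
```

```text
t 27.23 pos [ 543.5 -163.6  159.2] jaw yaw -0.091 bar yaw 1.480 xaxis [-0.002 -0.    -1.   ] F [-5.7  0.   3.8] M [-0.078  0.913  0.351] w 12.0 q [-0.31  0.43  1.81 -0.    0.9  -0.22]
```

Emit:
{"api": "apply_moves", "payload": {"increments": [{"gripper":0,"delta_pos":[0,0,0],"dr":[0.02,0,0]},{"gripper":0,"delta_pos":[0.01,0,0],"dr":[0.02,0,0]},{"gripper":0,"delta_pos":[0,0,0],"dr":[0.015,0,0]},{"gripper":0,"delta_pos":[0,0,0],"dr":[0.01,0,0]},{"gripper":0,"delta_pos":[0,0,0],"dr":[0.01,0,0]}]}}

```text
t: 27.65
ee_pos: [543.5, -163.6, 159.2]
orientation: [1.329, 1.128, -1.332]
ft_force: [-5.7, -0.5, 3.3]
width: 12.1
```

```bash
python3 -c "
from plan import *
show()"
```

```text
t 27.65 pos [ 543.5 -163.6  159.2] jaw yaw -0.166 bar yaw 1.405 xaxis [-0.002 -0.    -1.   ] F [-5.7 -0.5  3.3] M [-0.07   0.983  0.555] w 12.1 q [-0.31  0.43  1.81 -0.    0.9  -0.15]
```

Emit:
{"api": "apply_moves", "payload": {"increments": [{"gripper":36,"delta_pos":[0,0,0],"dr":[0,0,0]},{"gripper":36,"delta_pos":[0,0,0],"dr":[0,0,0]},{"gripper":36,"delta_pos":[0,0,0],"dr":[0,0,0]},{"gripper":36,"delta_pos":[-2,0,0],"dr":[0,0,0]},{"gripper":36,"delta_pos":[-2,0,0],"dr":[0,0,0]}]}}

```text
t: 28.07
ee_pos: [544.2, -163.3, 198.1]
orientation: [1.33, 1.128, -1.332]
ft_force: [1.1, 0.4, 0.4]
width: 31.5
```

```bash
python3 -c "
from plan import *
show()
plan(598,-26.7,199,2.763)"
```

```text
t 28.07 pos [ 544.2 -163.3  198.1] jaw yaw -0.166 bar yaw 1.405 xaxis [-0.002  0.001 -1.   ] F [1.1 0.4 0.4] M [-0.021 -0.127  0.021] w 31.5 q [-0.31  0.38  1.78  0.    0.98 -0.15]
n 12 total dpsi 1.358 q6 -0.14646901126570802 tilt [ 0.     -0.0005  0.0021] d [ 53.8 136.6   0.9]
-0.01 0.25 -1.20 ax -0.113
-0.01 0.39 -1.16 ax -0.113
-0.01 0.52 -1.11 ax -0.113
-0.01 0.64 -1.04 ax -0.113
-0.01 0.75 -0.96 ax -0.113
-0.01 0.86 -0.87 ax -0.113
-0.01 0.95 -0.77 ax -0.113
-0.01 1.03 -0.66 ax -0.113
-0.01 1.10 -0.54 ax -0.113
-0.01 1.15 -0.41 ax -0.113
-0.01 1.19 -0.28 ax -0.113
-0.01 1.21 -0.14 ax -0.113
```

Emit:
{"api": "apply_moves", "payload": {"increments": [{"gripper":36,"delta_pos":[-0.01,0.25,-1.2],"dr":[-0.113,0,0]},{"gripper":36,"delta_pos":[-0.01,0.39,-1.16],"dr":[-0.113,0,0]},{"gripper":36,"delta_pos":[-0.01,0.52,-1.11],"dr":[-0.113,0,0]},{"gripper":36,"delta_pos":[-0.01,0.64,-1.04],"dr":[-0.113,0,0]},{"gripper":36,"delta_pos":[-0.01,0.75,-0.96],"dr":[-0.113,0,0]}]}}

```text
t: 28.48
ee_pos: [567.8, -106.1, 199.3]
orientation: [0.907, 1.373, -0.906]
ft_force: [-0.6, 0.6, -0.3]
width: 31.9
```

Emit:
{"api": "apply_moves", "payload": {"increments": [{"gripper":36,"delta_pos":[-0.01,0.86,-0.87],"dr":[-0.113,0,0]},{"gripper":36,"delta_pos":[-0.01,0.95,-0.77],"dr":[-0.113,0,0]},{"gripper":36,"delta_pos":[-0.01,1.03,-0.66],"dr":[-0.113,0,0]},{"gripper":36,"delta_pos":[-0.01,1.1,-0.54],"dr":[-0.113,0,0]},{"gripper":36,"delta_pos":[-0.01,1.15,-0.41],"dr":[-0.113,0,0]}]}}

```text
t: 28.9
ee_pos: [590.4, -49.2, 199.8]
orientation: [0.471, 1.518, -0.471]
ft_force: [-0.8, -0.2, -0.9]
width: 31.8
```

Emit:
{"api": "apply_moves", "payload": {"increments": [{"gripper":36,"delta_pos":[-0.01,1.19,-0.28],"dr":[-0.113,0,0]},{"gripper":36,"delta_pos":[-0.01,1.21,-0.14],"dr":[-0.113,0,0]},{"gripper":36,"delta_pos":[0,0,0],"dr":[0,0,0]},{"gripper":36,"delta_pos":[1.3,0,0],"dr":[0,0,0]},{"gripper":36,"delta_pos":[1.4,0,0],"dr":[0,0,0]}]}}

```text
t: 29.32
ee_pos: [599.7, -27.3, 173.5]
orientation: [0.302, 1.547, -0.301]
ft_force: [0.6, -0.2, -0.0]
width: 31.4
```

Emit:
{"api": "apply_moves", "payload": {"increments": [{"gripper":36,"delta_pos":[1.4,0,0],"dr":[0,0,0]},{"gripper":36,"delta_pos":[0,0,0],"dr":[0,0,0]},{"gripper":0,"delta_pos":[0,0,0],"dr":[0,0,0]},{"gripper":0,"delta_pos":[0,0,0],"dr":[0,0,0]},{"gripper":0,"delta_pos":[0,0,0],"dr":[0,0,0]}]}}

```text
t: 29.73
ee_pos: [599.4, -27.4, 159.7]
orientation: [0.3, 1.548, -0.299]
ft_force: [0.2, -0.3, -0.8]
width: 15.2
```

Emit:
{"api": "apply_moves", "payload": {"increments": [{"gripper":0,"delta_pos":[0,0,0],"dr":[0,0,0]},{"gripper":0,"delta_pos":[0,0,0],"dr":[0,0,0]},{"gripper":0,"delta_pos":[0,0,0],"dr":[0,0,0]},{"gripper":0,"delta_pos":[0,0,0],"dr":[0.01,0,0]},{"gripper":0,"delta_pos":[0,0,0],"dr":[0.01,0,0]}]}}

```text
t: 30.15
ee_pos: [599.4, -27.2, 159.7]
orientation: [0.314, 1.546, -0.314]
ft_force: [-0.2, 0.3, 5.7]
width: 11.9
```

```bash
python3 -c "
from plan import *
show()"
```

```text
t 30.15 pos [599.4 -27.2 159.7] jaw yaw 1.170 bar yaw 2.741 xaxis [ 0.002 -0.    -1.   ] F [-0.2  0.3  5.7] M [-0.004 -0.046  0.418] w 11.9 q [-0.07  0.47  1.74 -0.    0.93 -1.23]
```

Emit:
{"api": "apply_moves", "payload": {"increments": [{"gripper":0,"delta_pos":[0,0,0],"dr":[0.015,0,0]},{"gripper":0,"delta_pos":[0,0,0],"dr":[0.015,0,0]},{"gripper":0,"delta_pos":[0,0,0],"dr":[0.01,0,0]},{"gripper":0,"delta_pos":[0,0,0],"dr":[0.01,0,0]},{"gripper":0,"delta_pos":[0,0,0],"dr":[0.01,0,0]}]}}

```text
t: 30.57
ee_pos: [599.4, -27.4, 159.7]
orientation: [0.361, 1.539, -0.361]
ft_force: [-1.1, -0.4, 6.0]
width: 11.8
```

```bash
python3 -c "
from plan import *
show()"
```

```text
t 30.57 pos [599.4 -27.4 159.7] jaw yaw 1.110 bar yaw 2.681 xaxis [ 0.002 -0.001 -1.   ] F [-1.1 -0.4  6. ] M [-0.148 -0.008  0.539] w 11.8 q [-0.07  0.47  1.74 -0.    0.93 -1.17]
```

Emit:
{"api": "apply_moves", "payload": {"increments": [{"gripper":36,"delta_pos":[0,0,0],"dr":[0,0,0]},{"gripper":36,"delta_pos":[0,0,0],"dr":[0,0,0]},{"gripper":36,"delta_pos":[0,0,0],"dr":[0,0,0]},{"gripper":36,"delta_pos":[-2,0,0],"dr":[0,0,0]},{"gripper":36,"delta_pos":[-2,0,0],"dr":[0,0,0]}]}}

```text
t: 30.98
ee_pos: [597.4, -27.0, 197.6]
orientation: [0.361, 1.544, -0.362]
ft_force: [0.3, -0.3, -0.3]
width: 31.4
```

```bash
python3 -c "
from plan import *
show()
plan(502.8,-69.6,199,2.225)"
```

```text
t 30.98 pos [597.4 -27.  197.6] jaw yaw 1.110 bar yaw 2.681 xaxis [-0.004  0.    -1.   ] F [ 0.3 -0.3 -0.3] M [ 0.001 -0.125 -0.017] w 31.4 q [-0.07  0.42  1.71  0.    1.01 -1.18]
n 4 total dpsi -0.456 q6 -1.1750940643333974 tilt [ 0.     -0.0037  0.0014] d [-94.6 -42.6   1.4]
-0.03 -2.01 -1.65 ax 0.114
-0.03 -2.18 -1.41 ax 0.114
-0.03 -2.33 -1.15 ax 0.114
-0.03 -2.44 -0.88 ax 0.114
```

Emit:
{"api": "apply_moves", "payload": {"increments": [{"gripper":36,"delta_pos":[-0.03,-2.01,-1.65],"dr":[0.114,0,0]},{"gripper":36,"delta_pos":[-0.03,-2.18,-1.41],"dr":[0.114,0,0]},{"gripper":36,"delta_pos":[-0.03,-2.33,-1.15],"dr":[0.114,0,0]},{"gripper":36,"delta_pos":[-0.03,-2.44,-0.88],"dr":[0.114,0,0]},{"gripper":36,"delta_pos":[0,0,0],"dr":[0,0,0]}]}}

```text
t: 31.4
ee_pos: [499.4, -70.5, 199.2]
orientation: [0.72, 1.452, -0.722]
ft_force: [-0.5, -0.2, -0.9]
width: 31.8
```

Emit:
{"api": "apply_moves", "payload": {"increments": [{"gripper":36,"delta_pos":[1.3,0,0],"dr":[0,0,0]},{"gripper":36,"delta_pos":[1.4,0,0],"dr":[0,0,0]},{"gripper":36,"delta_pos":[1.4,0,0],"dr":[0,0,0]},{"gripper":36,"delta_pos":[0,0,0],"dr":[0,0,0]},{"gripper":0,"delta_pos":[0,0,0],"dr":[0,0,0]}]}}

```text
t: 31.82
ee_pos: [503.8, -69.5, 158.4]
orientation: [0.715, 1.452, -0.715]
ft_force: [-0.3, 0.0, -0.3]
width: 27.6
```

Emit:
{"api": "apply_moves", "payload": {"increments": [{"gripper":0,"delta_pos":[0,0,0],"dr":[0,0,0]},{"gripper":0,"delta_pos":[0,0,0],"dr":[0,0,0]},{"gripper":0,"delta_pos":[0,0,0],"dr":[0,0,0]},{"gripper":0,"delta_pos":[0,0,0],"dr":[0,0,0]},{"gripper":0,"delta_pos":[0,0,0],"dr":[0,0,0]}]}}

```text
t: 32.23
ee_pos: [503.6, -70.5, 159.6]
orientation: [0.713, 1.45, -0.716]
ft_force: [-3.0, -5.0, 1.8]
width: 11.3
```

Emit:
{"api": "apply_moves", "payload": {"increments": [{"gripper":0,"delta_pos":[0,0,0],"dr":[0.01,0,0]},{"gripper":0,"delta_pos":[0,0,0],"dr":[0.01,0,0]},{"gripper":0,"delta_pos":[0,0,0],"dr":[0.01,0,0]},{"gripper":0,"delta_pos":[0,0,0],"dr":[0.01,0,0]},{"gripper":0,"delta_pos":[0,0,0],"dr":[0.01,0,0]}]}}

```text
t: 32.65
ee_pos: [503.5, -70.6, 159.6]
orientation: [0.751, 1.436, -0.754]
ft_force: [-4.3, -5.1, 2.1]
width: 12.0
```

```bash
python3 -c "
from plan import *
show()"
```

```text
t 32.65 pos [503.5 -70.6 159.6] jaw yaw 0.605 bar yaw 2.176 xaxis [-0.001 -0.002 -1.   ] F [-4.3 -5.1  2.1] M [-0.874  0.564  0.472] w 12.0 q [-0.16  0.36  1.94 -0.    0.85 -0.77]
```

Emit:
{"api": "apply_moves", "payload": {"increments": [{"gripper":0,"delta_pos":[0,0,0],"dr":[0.01,0,0]},{"gripper":0,"delta_pos":[0,0,0],"dr":[0.01,0,0]},{"gripper":0,"delta_pos":[0,0,0],"dr":[0.01,0,0]},{"gripper":0,"delta_pos":[0,0,0],"dr":[0.005,0,0]},{"gripper":0,"delta_pos":[0,0,0],"dr":[0.005,0,0]}]}}

```text
t: 33.07
ee_pos: [503.4, -70.7, 159.6]
orientation: [0.781, 1.425, -0.785]
ft_force: [-4.3, -5.8, 2.1]
width: 11.9
```

```bash
python3 -c "
from plan import *
show()"
```

```text
t 33.07 pos [503.4 -70.7 159.6] jaw yaw 0.566 bar yaw 2.137 xaxis [-0.001 -0.002 -1.   ] F [-4.3 -5.8  2.1] M [-0.924  0.554  0.467] w 11.9 q [-0.16  0.36  1.94 -0.    0.85 -0.73]
```

Emit:
{"api": "apply_moves", "payload": {"increments": [{"gripper":36,"delta_pos":[0,0,0],"dr":[0,0,0]},{"gripper":36,"delta_pos":[0,0,0],"dr":[0,0,0]},{"gripper":36,"delta_pos":[0,0,0],"dr":[0,0,0]},{"gripper":36,"delta_pos":[-2,0,0],"dr":[0,0,0]},{"gripper":36,"delta_pos":[-2,0,0],"dr":[0,0,0]}]}}

```text
t: 33.48
ee_pos: [503.3, -69.4, 198.6]
orientation: [0.784, 1.427, -0.785]
ft_force: [0.2, -0.1, -0.3]
width: 31.6
```

```bash
python3 -c "
from plan import *
show()
plan(639.6,-120.6,199,.523)"
```

```text
t 33.48 pos [503.3 -69.4 198.6] jaw yaw 0.564 bar yaw 2.135 xaxis [-0.002  0.001 -1.   ] F [ 0.2 -0.1 -0.3] M [-0.021 -0.161 -0.047] w 31.6 q [-0.16  0.3   1.91  0.    0.94 -0.72]
n 13 total dpsi 1.530 q6 -0.7249468158985819 tilt [ 0.     -0.0018  0.0017] d [136.3 -51.2   0.4]
-0.01 0.68 0.89 ax -0.118
-0.01 0.57 0.97 ax -0.118
-0.01 0.45 1.03 ax -0.118
-0.01 0.33 1.07 ax -0.118
-0.01 0.20 1.10 ax -0.118
-0.01 0.07 1.12 ax -0.118
-0.01 -0.07 1.12 ax -0.118
-0.01 -0.20 1.10 ax -0.118
-0.01 -0.32 1.07 ax -0.118
-0.01 -0.45 1.03 ax -0.118
-0.01 -0.57 0.97 ax -0.118
-0.01 -0.67 0.89 ax -0.118
-0.01 -0.78 0.81 ax -0.118
```

```bash
python3 -c "
from plan import *
plan(639.6,-120.6,199,.523,flip=-1)"
```

```text
n 14 total dpsi -1.612 q6 -0.7249468158985819 tilt [ 0.     -0.0018  0.0017] d [136.3 -51.2   0.4]
-0.01 0.63 0.83 ax 0.115
-0.01 0.72 0.75 ax 0.115
-0.01 0.80 0.66 ax 0.115
-0.01 0.87 0.57 ax 0.115
-0.01 0.93 0.46 ax 0.115
-0.01 0.98 0.35 ax 0.115
-0.01 1.01 0.24 ax 0.115
-0.01 1.03 0.12 ax 0.115
-0.01 1.04 0.00 ax 0.115
-0.01 1.03 -0.12 ax 0.115
-0.01 1.01 -0.24 ax 0.115
-0.01 0.98 -0.35 ax 0.115
-0.01 0.93 -0.46 ax 0.115
-0.01 0.87 -0.56 ax 0.115
```

Emit:
{"api": "apply_moves", "payload": {"increments": [{"gripper":36,"delta_pos":[0,0.63,0.83],"dr":[0.115,0,0]},{"gripper":36,"delta_pos":[0,0.72,0.75],"dr":[0.115,0,0]},{"gripper":36,"delta_pos":[0,0.8,0.66],"dr":[0.115,0,0]},{"gripper":36,"delta_pos":[0,0.87,0.57],"dr":[0.115,0,0]},{"gripper":36,"delta_pos":[0,0.93,0.46],"dr":[0.115,0,0]}]}}

```text
t: 33.9
ee_pos: [553.4, -87.9, 199.2]
orientation: [1.222, 1.201, -1.221]
ft_force: [0.2, 0.2, -0.9]
width: 31.7
```

Emit:
{"api": "apply_moves", "payload": {"increments": [{"gripper":36,"delta_pos":[0,0.98,0.35],"dr":[0.115,0,0]},{"gripper":36,"delta_pos":[0,1.01,0.24],"dr":[0.115,0,0]},{"gripper":36,"delta_pos":[0,1.03,0.12],"dr":[0.115,0,0]},{"gripper":36,"delta_pos":[0,1.04,0],"dr":[0.115,0,0]},{"gripper":36,"delta_pos":[0,1.03,-0.12],"dr":[0.115,0,0]}]}}

```text
t: 34.32
ee_pos: [602.0, -106.0, 199.0]
orientation: [1.63, 0.869, -1.63]
ft_force: [-0.0, -0.0, -0.3]
width: 32.3
```

Emit:
{"api": "apply_moves", "payload": {"increments": [{"gripper":36,"delta_pos":[0,1.01,-0.24],"dr":[0.115,0,0]},{"gripper":36,"delta_pos":[0,0.98,-0.35],"dr":[0.115,0,0]},{"gripper":36,"delta_pos":[0,0.93,-0.46],"dr":[0.115,0,0]},{"gripper":36,"delta_pos":[0,0.87,-0.56],"dr":[0.115,0,0]},{"gripper":36,"delta_pos":[0,0,0],"dr":[0,0,0]}]}}

```text
t: 34.73
ee_pos: [641.9, -120.9, 199.1]
orientation: [1.93, 0.513, -1.927]
ft_force: [-0.6, 0.9, -0.1]
width: 31.4
```

Emit:
{"api": "apply_moves", "payload": {"increments": [{"gripper":36,"delta_pos":[1.2,0,0],"dr":[0,0,0]},{"gripper":36,"delta_pos":[1.4,0,0],"dr":[0,0,0]},{"gripper":36,"delta_pos":[1.4,0,0],"dr":[0,0,0]},{"gripper":36,"delta_pos":[0,0,0],"dr":[0,0,0]},{"gripper":0,"delta_pos":[0,0,0],"dr":[0,0,0]}]}}

```text
t: 35.15
ee_pos: [638.9, -120.0, 157.6]
orientation: [1.923, 0.521, -1.928]
ft_force: [0.8, 0.1, 0.3]
width: 27.5
```

Emit:
{"api": "apply_moves", "payload": {"increments": [{"gripper":0,"delta_pos":[0,0,0],"dr":[0,0,0]},{"gripper":0,"delta_pos":[0,0,0],"dr":[0,0,0]},{"gripper":0,"delta_pos":[0,0,0],"dr":[0,0,0]},{"gripper":0,"delta_pos":[0,0,0],"dr":[0,0,0]},{"gripper":0,"delta_pos":[0,0,0],"dr":[0,0,0]}]}}

```text
t: 35.57
ee_pos: [640.5, -120.3, 159.7]
orientation: [1.926, 0.518, -1.925]
ft_force: [-2.1, 2.1, 4.4]
width: 12.2
```

Emit:
{"api": "apply_moves", "payload": {"increments": [{"gripper":0,"delta_pos":[0,0,0],"dr":[0.01,0,0]},{"gripper":0,"delta_pos":[0,0,0],"dr":[0.01,0,0]},{"gripper":0,"delta_pos":[0,0,0],"dr":[0.01,0,0]},{"gripper":0,"delta_pos":[0,0,0],"dr":[0.01,0,0]},{"gripper":0,"delta_pos":[0,0,0],"dr":[0.01,0,0]}]}}

```text
t: 35.98
ee_pos: [640.5, -120.4, 159.7]
orientation: [1.957, 0.473, -1.956]
ft_force: [-2.2, 1.5, 4.7]
width: 11.7
```

```bash
python3 -c "
from plan import *
show()"
```

```text
t 35.98 pos [ 640.5 -120.4  159.7] jaw yaw -1.096 bar yaw 0.475 xaxis [ 0.001 -0.    -1.   ] F [-2.2  1.5  4.7] M [0.364 0.35  0.349] w 11.7 q [-0.2   0.54  1.62  0.    0.98  0.89]
```

Emit:
{"api": "apply_moves", "payload": {"increments": [{"gripper":0,"delta_pos":[0,0,0],"dr":[0.015,0,0]},{"gripper":0,"delta_pos":[0.01,0,0],"dr":[0.015,0,0]},{"gripper":0,"delta_pos":[0,0,0],"dr":[0.015,0,0]},{"gripper":0,"delta_pos":[0,0,0],"dr":[0.015,0,0]},{"gripper":0,"delta_pos":[0,0,0],"dr":[0.01,0,0]}]}}

```text
t: 36.4
ee_pos: [640.6, -120.5, 159.7]
orientation: [2.0, 0.41, -1.998]
ft_force: [-2.1, 2.8, 6.5]
width: 11.9
```

```bash
python3 -c "
from plan import *
show()"
```

```text
t 36.40 pos [ 640.6 -120.5  159.7] jaw yaw -1.166 bar yaw 0.405 xaxis [ 0.001 -0.    -1.   ] F [-2.1  2.8  6.5] M [0.319 0.343 0.454] w 11.9 q [-0.2   0.54  1.62 -0.    0.98  0.96]
```

Emit:
{"api": "apply_moves", "payload": {"increments": [{"gripper":0,"delta_pos":[0,0,0],"dr":[0.01,0,0]},{"gripper":0,"delta_pos":[0,0,0],"dr":[0.01,0,0]},{"gripper":0,"delta_pos":[0,0,0],"dr":[0.01,0,0]},{"gripper":0,"delta_pos":[0,0,0],"dr":[0,0,0]},{"gripper":0,"delta_pos":[0,0,0],"dr":[0,0,0]}]}}

```text
t: 36.82
ee_pos: [640.6, -120.5, 159.7]
orientation: [2.017, 0.382, -2.015]
ft_force: [-2.4, 1.3, 4.9]
width: 11.9
```

```bash
python3 -c "
from plan import *
show()"
```

```text
t 36.82 pos [ 640.6 -120.5  159.7] jaw yaw -1.195 bar yaw 0.376 xaxis [ 0.001 -0.    -1.   ] F [-2.4  1.3  4.9] M [0.276 0.365 0.547] w 11.9 q [-0.2   0.54  1.62 -0.    0.98  0.99]
```

Emit:
{"api": "apply_moves", "payload": {"increments": [{"gripper":36,"delta_pos":[0,0,0],"dr":[0,0,0]},{"gripper":36,"delta_pos":[0,0,0],"dr":[0,0,0]},{"gripper":36,"delta_pos":[0,0,0],"dr":[0,0,0]},{"gripper":36,"delta_pos":[-2,0,0],"dr":[0,0,0]},{"gripper":36,"delta_pos":[-2,0,0],"dr":[0,0,0]}]}}

```text
t: 37.23
ee_pos: [639.2, -120.5, 197.6]
orientation: [2.014, 0.383, -2.021]
ft_force: [-0.1, 1.0, -0.0]
width: 31.6
```

```bash
python3 -c "
from plan import *
show()
plan(544,-163.6,199,1.405)"
```

```text
t 37.23 pos [ 639.2 -120.5  197.6] jaw yaw -1.196 bar yaw 0.374 xaxis [-0.003  0.001 -1.   ] F [-0.1  1.  -0. ] M [ 0.018 -0.057 -0.014] w 31.6 q [-0.2   0.5   1.59 -0.    1.05  0.99]
n 9 total dpsi 1.031 q6 0.9918837350030901 tilt [0.     0.0029 0.0018] d [-95.2 -43.1   1.4]
-0.01 0.06 1.16 ax -0.115
-0.01 -0.07 1.16 ax -0.115
-0.01 -0.21 1.14 ax -0.115
-0.01 -0.33 1.11 ax -0.115
-0.01 -0.46 1.07 ax -0.115
-0.01 -0.58 1.01 ax -0.115
-0.01 -0.69 0.93 ax -0.115
-0.01 -0.79 0.85 ax -0.115
-0.01 -0.88 0.75 ax -0.115
```

Emit:
{"api": "apply_moves", "payload": {"increments": [{"gripper":36,"delta_pos":[-0.01,0.06,1.16],"dr":[-0.115,0,0]},{"gripper":36,"delta_pos":[-0.01,-0.07,1.16],"dr":[-0.115,0,0]},{"gripper":36,"delta_pos":[-0.01,-0.21,1.14],"dr":[-0.115,0,0]},{"gripper":36,"delta_pos":[-0.01,-0.33,1.11],"dr":[-0.115,0,0]},{"gripper":36,"delta_pos":[-0.01,-0.46,1.07],"dr":[-0.115,0,0]}]}}

```text
t: 37.65
ee_pos: [586.9, -144.9, 199.1]
orientation: [1.646, 0.852, -1.647]
ft_force: [0.1, -0.4, 0.6]
width: 31.6
```

Emit:
{"api": "apply_moves", "payload": {"increments": [{"gripper":36,"delta_pos":[-0.01,-0.58,1.01],"dr":[-0.115,0,0]},{"gripper":36,"delta_pos":[-0.01,-0.69,0.93],"dr":[-0.115,0,0]},{"gripper":36,"delta_pos":[-0.01,-0.79,0.85],"dr":[-0.115,0,0]},{"gripper":36,"delta_pos":[-0.01,-0.88,0.75],"dr":[-0.115,0,0]},{"gripper":36,"delta_pos":[0,0,0],"dr":[0,0,0]}]}}

```text
t: 38.07
ee_pos: [543.4, -164.5, 199.4]
orientation: [1.324, 1.131, -1.326]
ft_force: [-0.4, 0.5, -0.1]
width: 31.7
```

Emit:
{"api": "apply_moves", "payload": {"increments": [{"gripper":36,"delta_pos":[1.4,0,0],"dr":[0,0,0]},{"gripper":36,"delta_pos":[1.4,0,0],"dr":[0,0,0]},{"gripper":36,"delta_pos":[1.3,0,0],"dr":[0,0,0]},{"gripper":36,"delta_pos":[0,0,0],"dr":[0,0,0]},{"gripper":0,"delta_pos":[0,0,0],"dr":[0,0,0]}]}}

```text
t: 38.48
ee_pos: [545.3, -163.7, 158.2]
orientation: [1.328, 1.129, -1.329]
ft_force: [0.1, -0.7, -0.7]
width: 27.8
```

Emit:
{"api": "apply_moves", "payload": {"increments": [{"gripper":0,"delta_pos":[0,0,0],"dr":[0,0,0]},{"gripper":0,"delta_pos":[0,0,0],"dr":[0,0,0]},{"gripper":0,"delta_pos":[0,0,0],"dr":[0,0,0]},{"gripper":0,"delta_pos":[0,0,0],"dr":[0,0,0]},{"gripper":0,"delta_pos":[0,0,0],"dr":[0,0,0]}]}}

```text
t: 38.9
ee_pos: [543.5, -163.5, 159.2]
orientation: [1.325, 1.132, -1.329]
ft_force: [-6.6, 1.4, 3.5]
width: 11.8
```

Emit:
{"api": "apply_moves", "payload": {"increments": [{"gripper":0,"delta_pos":[0,0,0],"dr":[0.006,0,0]},{"gripper":0,"delta_pos":[0,0,0],"dr":[0.006,0,0]},{"gripper":0,"delta_pos":[0,0,0],"dr":[0.006,0,0]},{"gripper":0,"delta_pos":[0,0,0],"dr":[0.006,0,0]},{"gripper":0,"delta_pos":[0,0,0],"dr":[0.006,0,0]}]}}

```text
t: 39.32
ee_pos: [543.5, -163.5, 159.2]
orientation: [1.347, 1.116, -1.351]
ft_force: [-7.3, 0.6, 4.1]
width: 12.2
```

```bash
python3 -c "
from plan import *
show()"
```

```text
t 39.32 pos [ 543.5 -163.5  159.2] jaw yaw -0.191 bar yaw 1.380 xaxis [-0.004  0.    -1.   ] F [-7.3  0.6  4.1] M [0.125 1.099 0.519] w 12.2 q [-0.31  0.43  1.81 -0.    0.9  -0.12]
```

Emit:
{"api": "apply_moves", "payload": {"increments": [{"gripper":36,"delta_pos":[0,0,0],"dr":[0,0,0]},{"gripper":36,"delta_pos":[0,0,0],"dr":[0,0,0]},{"gripper":36,"delta_pos":[0,0,0],"dr":[0,0,0]},{"gripper":36,"delta_pos":[-2,0,0],"dr":[0,0,0]},{"gripper":36,"delta_pos":[-2,0,0],"dr":[0,0,0]}]}}

```text
t: 39.73
ee_pos: [544.8, -163.7, 198.4]
orientation: [1.348, 1.114, -1.35]
ft_force: [0.1, -0.4, 0.5]
width: 31.4
```

```bash
python3 -c "
from plan import *
show()
plan(598,-27,199,2.681)"
```

```text
t 39.73 pos [ 544.8 -163.7  198.4] jaw yaw -0.191 bar yaw 1.379 xaxis [-0.002  0.001 -1.   ] F [ 0.1 -0.4  0.5] M [-0.05  -0.035  0.005] w 31.4 q [-0.31  0.38  1.78  0.    0.98 -0.12]
n 11 total dpsi 1.302 q6 -0.12160151695852534 tilt [ 0.     -0.0004  0.0019] d [ 53.2 136.7   0.6]
-0.01 0.24 -1.31 ax -0.118
-0.01 0.39 -1.27 ax -0.118
-0.01 0.54 -1.22 ax -0.118
-0.01 0.68 -1.15 ax -0.118
-0.01 0.81 -1.06 ax -0.118
-0.01 0.93 -0.96 ax -0.118
-0.01 1.04 -0.84 ax -0.118
-0.01 1.13 -0.71 ax -0.118
-0.01 1.20 -0.57 ax -0.118
-0.01 1.26 -0.43 ax -0.118
-0.01 1.30 -0.27 ax -0.118
```

Emit:
{"api": "apply_moves", "payload": {"increments": [{"gripper":36,"delta_pos":[-0.01,0.24,-1.31],"dr":[-0.118,0,0]},{"gripper":36,"delta_pos":[-0.01,0.39,-1.27],"dr":[-0.118,0,0]},{"gripper":36,"delta_pos":[-0.01,0.54,-1.22],"dr":[-0.118,0,0]},{"gripper":36,"delta_pos":[-0.01,0.68,-1.15],"dr":[-0.118,0,0]},{"gripper":36,"delta_pos":[-0.01,0.81,-1.06],"dr":[-0.118,0,0]}]}}

```text
t: 40.15
ee_pos: [570.1, -101.2, 199.7]
orientation: [0.907, 1.373, -0.906]
ft_force: [0.1, 0.2, -0.3]
width: 31.7
```

Emit:
{"api": "apply_moves", "payload": {"increments": [{"gripper":36,"delta_pos":[-0.01,0.93,-0.96],"dr":[-0.118,0,0]},{"gripper":36,"delta_pos":[-0.01,1.04,-0.84],"dr":[-0.118,0,0]},{"gripper":36,"delta_pos":[-0.01,1.13,-0.71],"dr":[-0.118,0,0]},{"gripper":36,"delta_pos":[-0.01,1.2,-0.57],"dr":[-0.118,0,0]},{"gripper":36,"delta_pos":[-0.01,1.26,-0.43],"dr":[-0.118,0,0]}]}}

```text
t: 40.57
ee_pos: [594.4, -39.0, 200.1]
orientation: [0.452, 1.522, -0.451]
ft_force: [-0.3, -0.3, -0.3]
width: 31.5
```

Emit:
{"api": "apply_moves", "payload": {"increments": [{"gripper":36,"delta_pos":[-0.01,1.3,-0.27],"dr":[-0.118,0,0]},{"gripper":36,"delta_pos":[0,0,0],"dr":[0,0,0]},{"gripper":36,"delta_pos":[1.3,0,0],"dr":[0,0,0]},{"gripper":36,"delta_pos":[1.4,0,0],"dr":[0,0,0]},{"gripper":36,"delta_pos":[1.4,0,0],"dr":[0,0,0]}]}}

```text
t: 40.98
ee_pos: [598.9, -27.8, 158.8]
orientation: [0.367, 1.538, -0.367]
ft_force: [-0.5, -0.5, -0.5]
width: 31.6
```

Emit:
{"api": "apply_moves", "payload": {"increments": [{"gripper":36,"delta_pos":[0,0,0],"dr":[0,0,0]},{"gripper":0,"delta_pos":[0,0,0],"dr":[0,0,0]},{"gripper":0,"delta_pos":[0,0,0],"dr":[0,0,0]},{"gripper":0,"delta_pos":[0,0,0],"dr":[0,0,0]},{"gripper":0,"delta_pos":[0,0,0],"dr":[0,0,0]}]}}

```text
t: 41.4
ee_pos: [599.4, -27.4, 159.8]
orientation: [0.364, 1.538, -0.363]
ft_force: [1.5, 2.1, 1.2]
width: 11.9
```

Emit:
{"api": "apply_moves", "payload": {"increments": [{"gripper":0,"delta_pos":[0,0,0],"dr":[0,0,0]},{"gripper":0,"delta_pos":[0,0,0],"dr":[0,0,0]},{"gripper":0,"delta_pos":[0,0,0],"dr":[0.01,0,0]},{"gripper":0,"delta_pos":[0,0,0],"dr":[0.01,0,0]},{"gripper":0,"delta_pos":[0,0,0],"dr":[0.01,0,0]}]}}

```text
t: 41.82
ee_pos: [599.3, -27.4, 159.8]
orientation: [0.387, 1.534, -0.387]
ft_force: [-0.7, 0.9, 6.5]
width: 11.9
```

```bash
python3 -c "
from plan import *
show()"
```

```text
t 41.82 pos [599.3 -27.4 159.8] jaw yaw 1.077 bar yaw 2.648 xaxis [ 0.002 -0.    -1.   ] F [-0.7  0.9  6.5] M [ 0.11  -0.135  0.445] w 11.9 q [-0.07  0.47  1.74 -0.    0.93 -1.14]
```

Emit:
{"api": "apply_moves", "payload": {"increments": [{"gripper":0,"delta_pos":[0,0,0],"dr":[0.01,0,0]},{"gripper":0,"delta_pos":[0,0,0],"dr":[0.01,0,0]},{"gripper":0,"delta_pos":[0,0,0],"dr":[0.005,0,0]},{"gripper":0,"delta_pos":[0,0,0],"dr":[0.005,0,0]},{"gripper":0,"delta_pos":[0,0,0],"dr":[0,0,0]}]}}

```text
t: 42.23
ee_pos: [599.3, -27.5, 159.8]
orientation: [0.41, 1.53, -0.41]
ft_force: [0.2, -0.6, 5.6]
width: 12.0
```

```bash
python3 -c "
from plan import *
show()"
```

```text
t 42.23 pos [599.3 -27.5 159.8] jaw yaw 1.047 bar yaw 2.618 xaxis [ 0.002 -0.001 -1.   ] F [ 0.2 -0.6  5.6] M [-0.029 -0.089  0.522] w 12.0 q [-0.07  0.47  1.74 -0.    0.93 -1.11]
```

Emit:
{"api": "apply_moves", "payload": {"increments": [{"gripper":36,"delta_pos":[0,0,0],"dr":[0,0,0]},{"gripper":36,"delta_pos":[0,0,0],"dr":[0,0,0]},{"gripper":36,"delta_pos":[0,0,0],"dr":[0,0,0]},{"gripper":36,"delta_pos":[-2,0,0],"dr":[0,0,0]},{"gripper":36,"delta_pos":[-2,0,0],"dr":[0,0,0]}]}}

```text
t: 42.65
ee_pos: [597.2, -27.3, 197.7]
orientation: [0.411, 1.535, -0.412]
ft_force: [0.1, -0.1, 0.9]
width: 31.5
```

```bash
python3 -c "
from plan import *
show()
plan(502.8,-69.9,199,2.136)"
```

```text
t 42.65 pos [597.2 -27.3 197.7] jaw yaw 1.047 bar yaw 2.617 xaxis [-0.004  0.    -1.   ] F [ 0.1 -0.1  0.9] M [ 0.023 -0.142 -0.016] w 31.5 q [-0.07  0.42  1.71  0.    1.01 -1.11]
n 5 total dpsi -0.481 q6 -1.1121821717053235 tilt [ 0.     -0.0036  0.0017] d [-94.4 -42.6   1.3]
-0.02 -1.68 -1.21 ax 0.096
-0.02 -1.79 -1.04 ax 0.096
-0.02 -1.88 -0.86 ax 0.096
-0.02 -1.96 -0.68 ax 0.096
-0.02 -2.01 -0.49 ax 0.096
```

P2 reads 0.52. Next I check P4.

Emit:
{"api": "apply_moves", "payload": {"increments": [{"gripper":36,"delta_pos":[-0.02,-1.68,-1.21],"dr":[0.096,0,0]},{"gripper":36,"delta_pos":[-0.02,-1.79,-1.04],"dr":[0.096,0,0]},{"gripper":36,"delta_pos":[-0.02,-1.88,-0.86],"dr":[0.096,0,0]},{"gripper":36,"delta_pos":[-0.02,-1.96,-0.68],"dr":[0.096,0,0]},{"gripper":36,"delta_pos":[-0.02,-2.01,-0.49],"dr":[0.096,0,0]}]}}

```text
t: 43.07
ee_pos: [503.0, -70.2, 199.5]
orientation: [0.786, 1.425, -0.786]
ft_force: [0.7, 1.1, -0.6]
width: 31.2
```

Emit:
{"api": "apply_moves", "payload": {"increments": [{"gripper":36,"delta_pos":[0,0,0],"dr":[0,0,0]},{"gripper":36,"delta_pos":[1.3,0,0],"dr":[0,0,0]},{"gripper":36,"delta_pos":[1.4,0,0],"dr":[0,0,0]},{"gripper":36,"delta_pos":[1.4,0,0],"dr":[0,0,0]},{"gripper":36,"delta_pos":[0,0,0],"dr":[0,0,0]}]}}

```text
t: 43.48
ee_pos: [503.4, -69.6, 156.6]
orientation: [0.78, 1.43, -0.782]
ft_force: [-0.1, 0.2, -0.2]
width: 31.5
```

Emit:
{"api": "apply_moves", "payload": {"increments": [{"gripper":0,"delta_pos":[0,0,0],"dr":[0,0,0]},{"gripper":0,"delta_pos":[0,0,0],"dr":[0,0,0]},{"gripper":0,"delta_pos":[0,0,0],"dr":[0,0,0]},{"gripper":0,"delta_pos":[0,0,0],"dr":[0,0,0]},{"gripper":0,"delta_pos":[0,0,0],"dr":[0,0,0]}]}}

```text
t: 43.9
ee_pos: [503.5, -70.8, 159.4]
orientation: [0.779, 1.427, -0.783]
ft_force: [-5.4, -5.0, 3.1]
width: 11.9
```

Emit:
{"api": "apply_moves", "payload": {"increments": [{"gripper":0,"delta_pos":[0,0,0],"dr":[0,0,0]},{"gripper":0,"delta_pos":[0,0,0],"dr":[0.01,0,0]},{"gripper":0,"delta_pos":[0,0,0],"dr":[0.01,0,0]},{"gripper":0,"delta_pos":[0,0,0],"dr":[0.005,0,0]},{"gripper":0,"delta_pos":[0,0,0],"dr":[0.005,0,0]}]}}

```text
t: 44.32
ee_pos: [503.5, -70.8, 159.4]
orientation: [0.802, 1.418, -0.806]
ft_force: [-4.5, -5.6, 2.7]
width: 12.1
```

```bash
python3 -c "
from plan import *
show()"
```

```text
t 44.32 pos [503.5 -70.8 159.4] jaw yaw 0.539 bar yaw 2.110 xaxis [-0.001 -0.002 -1.   ] F [-4.5 -5.6  2.7] M [-0.885  0.733  0.505] w 12.1 q [-0.16  0.36  1.94 -0.    0.85 -0.7 ]
```

Emit:
{"api": "apply_moves", "payload": {"increments": [{"gripper":36,"delta_pos":[0,0,0],"dr":[0,0,0]},{"gripper":36,"delta_pos":[0,0,0],"dr":[0,0,0]},{"gripper":36,"delta_pos":[0,0,0],"dr":[0,0,0]},{"gripper":36,"delta_pos":[-2,0,0],"dr":[0,0,0]},{"gripper":36,"delta_pos":[-2,0,0],"dr":[0,0,0]}]}}

```text
t: 44.73
ee_pos: [503.6, -69.7, 198.6]
orientation: [0.805, 1.419, -0.806]
ft_force: [1.1, 0.2, 0.3]
width: 31.8
```

Emit:
{"api": "apply_moves", "payload": {"increments": [{"gripper":36,"delta_pos":[-3,0,0],"dr":[0,0,0]},{"gripper":36,"delta_pos":[-3,0,0],"dr":[0,0,0]},{"gripper":36,"delta_pos":[-3,0,0],"dr":[0,0,0]},{"gripper":36,"delta_pos":[0,0,0],"dr":[0,0,0]},{"gripper":36,"delta_pos":[0,0,0],"dr":[0,0,0]}]}}

```text
t: 45.15
ee_pos: [505.4, -70.0, 290.7]
orientation: [0.806, 1.412, -0.803]
ft_force: [-0.6, 0.4, -0.1]
width: 31.3
```

```bash
python3 -c "
from plan import *
show()
from meas import *
d=cam('side'); b=bars(d,(571.5,-95)); cv2.imwrite('pics/end.png',d['img'][:,:,::-1])"
```

```text
t 45.15 pos [505.4 -70.  290.7] jaw yaw 0.537 bar yaw 2.108 xaxis [ 0.005 -0.001 -1.   ] F [-0.6  0.4 -0.1] M [-0.057 -0.097  0.037] w 31.3 q [-0.16  0.18  1.82  0.    1.13 -0.7 ]
67 rect [502.6 -68.7] [13.4 37.4] ztop 179.4 yaw 2.152 px [302. 151.]
69 rect [ 544.8 -163.3] [40.4 12.3] ztop 179.3 yaw 1.454 px [266. 157.]
74 rect [598.3 -25.2] [13.  39.3] ztop 179.7 yaw 2.607 px [309. 177.]
56 rect [ 639.8 -121.3] [40.7 11.5] ztop 179.8 yaw 0.386 px [271. 183.]
```

View pics/end.png

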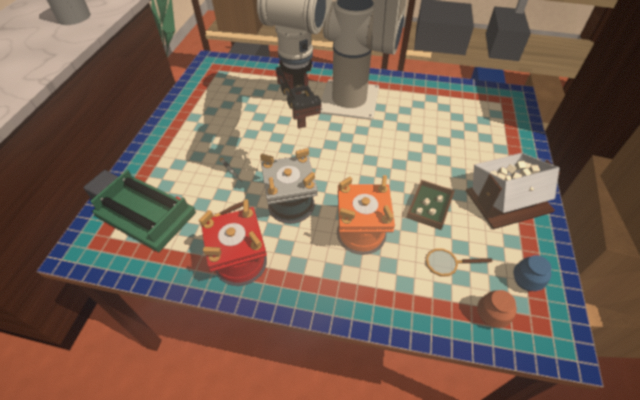

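The steel lid at about (290,180) looks level, and its bars sit at the yaws I left them. The tray (430,203) and magnifier (442,262) haven't moved, and the gripper is clear. I'm handing in the job.

```bash
python3 -c "
from workcell import ctrl
print(ctrl.close_job())"
```

```text
the job is handed in; nothing more can be done
None
```

The lid is closed: all four screws are firm near 0.5 N m, and I handed the job in at about 45 s of the 72 s allowed. I name the screws by world x, y in mm.

**Order of work:**
- **First round:** each screw got about an eighth turn (0.79–0.80 rad). The order was (544, −163), its diagonal (598, −27), then (502, −69) and its diagonal (640, −120).
- **Tightening:** two more crosswise rounds in the same order took them to about 0.34–0.40 N m, then to about 0.5 N m.
- **Check:** I then re-checked three of the screws with a slow creep of about 0.03 rad. (598, −27) had dropped to about 0.45 N m, so I turned it a further 0.03 rad.

| Screw (x, y) | Last torque (N m) | Total turn (rad) |
|---|---|---|
| (544, −163) | 0.52 | 1.24 |
| (598, −27) | 0.52 | 1.21 |
| (502, −69) | 0.505 | 1.18 |
| (640, −120) | 0.55 | 1.22 |

- **Limits:** the turns agree within about 0.06 rad. No torque I read passed 0.56 N m, with reading noise of about 0.03–0.05 N m.
- **Not re-checked:** the screw at (640, −120) was read when it was tightened but not after the last small turns on the others.
- **Final picture:** the bar tops are level within 0.5 mm, and the tray and magnifier appear unmoved. Bar yaws match what I left within about 0.07 rad, the worst being (544, −163); that is about the camera's accuracy.
- **Not checked:** I did not look closely at the drill and burnisher in the final picture, though the arm stayed high over them. I judged the lid level only by the turns and bar heights, and did not measure its tilt directly.

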